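# Record the resin mounts on the x-y stage, then isolate it

## Robot

A 7-joint arm with a two-finger parallel gripper is mounted at the origin on a cart in front of the work surface, level with it; the furniture and walls round the work are solid. World frame = base frame: x ahead of the robot, y to its left, z up, the work surface at z = 0. Lengths are in m, angles in rad, forces in N, time in s.
With the tool pointing down it reaches from about 0.4 to 0.75 m from the base axis. Payload 19.5 kg.
Tool frame: the origin (TCP) lies at the very end of the fingers, on their centre line; the grasp point (between the pads) lies 19 mm behind it; z points along the fingers, y is the line along which they close (so a half turn about z gives the same grasp; the last joint's range is limited). The gripper opens to 85 mm and grips with 20 to 120 N. Pads are 22 mm wide; open, the fingers measure 114 mm over their backs; the gripper's body (76 mm by 85 mm) begins 54 mm behind the grasp point. The pads swing forward as they close: fully open they stand 13 mm farther back than shut.
Start: joints at [-1.18, 0.707, -0.028, 1.485, 0.022, 0.951, -0.075], TCP at [0.241, 0.522, 0.231] pointing down, gripper open.
Joint ranges: [-2.71, 2.71], [-0.32, 2.16], [-1.57, 1.52], [0, 2.45], [-1.46, 4.6], [0, 2.02], [-2.83, 2.83]. Speed limits (rad/s): [1.89, 1.89, 2.57, 2.57, 3.01, 3.01, 3.01].

## Interface

Orientations are given as a unit quaternion [x, y, z, w].
In Python, from plant import r gives the robot as it stands. The module is installed in compiled form; this text tells all that it offers.
- The arm moves only by the tool servo_tool, never from a script. Its argument "steps" is a list of rows, each a list of 2 entries, a list of its own where there are three numbers: the shift along the tool's x, y, z in units of 40 mm (1.0 is 40 mm), then the turn, a rotation vector about the tool's x, y, z in units of 6 degrees (1.0 is 6 degrees). In form: [[[x, y, z], [wx, wy, wz]], ...]. A call has 1 to 12 rows; each row shifts and turns the commanded pose from where the row before left it, along the tool's axes as they then stand; what a row does not reach is not made up. A row lasts 1/12 s, in which the tool goes at most 41.7 mm and 7.16 degrees, less where a joint would pass 70% of its speed; a pose out of reach is approached as far as the arm can. A call is refused whole if a number of a shift passes 1 or a number of a turn 1, either way. A call with a gripper value outside its range is refused whole. "claw" is the gripper's target within -1 to 1 (shut at 1, half-way at 0, fully open at -1), set as the call begins (left out, the last holds). The fingers move at their own pace and stop on an object; "force" is the grip in N (left out, the last holds). Time passes only in rows, so rows that do not move let the fingers close. It gives the time, the measured TCP pose, the force, the opening and the grip force at its end, in the units of the state.
- r.state(): the state, without advancing time (a new reading comes with each control period).
- r.capture(name): name is "scene" or "top" or "wrist"; returns a dict with "color" (400x640x3 uint8, red, green, blue), "depth" (400x640 float32, m along the optical axis (not along the pixel's ray), 0 where there is no reading), "fx", "fy", "cx", "cy" (pixels), "origin" and "attitude" of the camera in the world. Camera axes: x right, y down, z forward; pixel columns grow to the right and rows downward; lengths in m; the calibration is good to about 2 mm. The wrist camera is an equidistant fisheye: a pixel r from the principal point sees the ray r / f radians off the axis. A picture is of the moment at which its call begins.
- r.close_job(): hands the job in; it is judged then, once.
The state is a dict: "time_s": time; "q": joint angles; "joint_vel": joint speeds; "effort": joint torques, N m; "position": TCP position; "eef_rot": TCP orientation; "ft_force": force on the tool from outside, world axes, zero at the start; "wrist_torque": the same for the moment, N m; "opening": finger opening in m; "grasp_force": force on a finger pad.
Only numpy, scipy, OpenCV 4.12 (cv2) and the standard library are available. Lean on these libraries where they do the work, as an engineer would, in place of code of your own. Each camera call takes 0.05 s, during which the arm holds its last target. There are 200 camera calls.

## Task

Load all the coloured resin mounts standing on the bench onto the tray of the x-y stage, upright, each centred on a round pad of its own. Then, with the isolator still on, take the mounts that are there in the order red, yellow, green, blue: slide the tray by its knob until that mount's centre dot is right under the fixed pointer, and press the record button fully down; do not touch the pointer, and leave the stain jar and the glass grinder where they stand. Finally pull the tray fully out to its front stop, with every mount still on a pad, and only then swing the isolator handle to off so that its padlock hole lines up with the hole in the fixed hasp.

Things in the scene. Friction and masses are not known exactly. Their poses are not given: they have to be found in the camera images.
- station: x-y stage fixed on the bench, base 330 x 150 mm (two 220 mm cross rails). Origin on the bench straight below the pointer tip. Its x axis points away from the front (knob) side, z up. A post stands 135 mm behind the origin; from it an arm 20 mm wide reaches forward at 87 to 101 mm height and carries the pointer at its end.
- pointer: white arm with the fixed brass pointer, same origin and axes as the stage. Must not be touched.
- pointer_tip (a point): tip of the fixed brass pointer, 64 mm above the bench: 8 mm above the top of a mount standing on the tray
- cross_slide (a joint): sideways position of the tray in m, along the stage's +y; runs from -0.042 to 0.042, 0 = tray centred on the pointer line. Stays where it is left; friction about 2 N.
- tray (a joint): in-and-out position of the tray in m, along the stage's +x; 0 = fully out at the front stop (tray centre 110 mm in front of the pointer), up to 0.15. Stays where it is left; friction about 2 N.
- tray_knob (a point): grip point on the upright black round knob of the tray, 16 mm in diameter, on a tongue at the tray's front edge, 95 mm in front of the tray centre; the knob rises from 32 to 75 mm above the bench, this point is at 58 mm. Moves with the tray; axes as the stage's. Through it the tray can be pushed along both slides.
- pad0 (a point): centre, on the tray's floor (32 mm above the bench), of the rear left round black rubber pad, 44 mm in diameter and flat; moves with the tray, axes as the stage's. At tray 0 and cross_slide 0 it is at stage x -86, y +28 mm. The tray is 124 x 144 mm outside, with a 4 mm thick rim that stands 12 mm above its floor.
- pad1 (a point): centre, on the tray's floor (32 mm above the bench), of the rear right round black rubber pad, 44 mm in diameter and flat; moves with the tray, axes as the stage's. At tray 0 and cross_slide 0 it is at stage x -86, y -28 mm. The tray is 124 x 144 mm outside, with a 4 mm thick rim that stands 12 mm above its floor.
- pad2 (a point): centre, on the tray's floor (32 mm above the bench), of the front middle round black rubber pad, 44 mm in diameter and flat; moves with the tray, axes as the stage's. At tray 0 and cross_slide 0 it is at stage x -134, y 0 mm. The tray is 124 x 144 mm outside, with a 4 mm thick rim that stands 12 mm above its floor.
- record (a joint): green round record button 36 mm in diameter, pressed straight down: 0 = up, 0.006 m = fully down (about 4 N); springs back
- record_top (a point): centre of the top face of the record button (moves with it): 22 mm above the bench when up, 16 mm when fully down
- handle (a joint): isolator handle angle in rad: near 0 = on (handle points to the isolator's front), 1.571 = off (quarter turn, clockwise seen from above; handle points to the isolator's left, over the hasp). Can be over-turned to 1.85; stays where it is left, friction 0.06 N m.
- handle_grip (a point): grip point on the red isolator handle, a bar 14 mm wide and 24 mm high (66 to 90 mm above the bench) that reaches 55 mm from the axis; this point is 36 mm from the axis, 80 mm above the bench. Its -x axis points outward along the bar.
- isolator: grey isolator box 90 x 90 x 60 mm, fixed on the bench with a yellow top plate; origin under its centre on the bench, on the handle's vertical axis; front is its -x, left is its +y
- handle_hole (a point): centre of the 8 mm padlock hole in the steel tab at the handle's outer end, 60.5 mm from the axis, 68 mm above the bench
- hasp_hole (a point): centre of the 8 mm hole in the fixed steel hasp on the isolator's left (+y) side, 60.5 mm from the axis, 54 mm above the bench
- mount_red_c (a point): centre, half-way up, of the red resin mount: an upright cylinder 32 mm in diameter, 24 mm high, 40 g, with a white 8 mm dot in the middle of its top. May be absent (None).
- mount_yellow_c (a point): centre, half-way up, of the yellow resin mount: an upright cylinder 32 mm in diameter, 24 mm high, 40 g, with a white 8 mm dot in the middle of its top. May be absent (None).
- mount_green_c (a point): centre, half-way up, of the green resin mount: an upright cylinder 32 mm in diameter, 24 mm high, 40 g, with a white 8 mm dot in the middle of its top. May be absent (None).
- mount_blue_c (a point): centre, half-way up, of the blue resin mount: an upright cylinder 32 mm in diameter, 24 mm high, 40 g, with a white 8 mm dot in the middle of its top. May be absent (None).
- stain_jar: bystander: white jar of stain, 60 mm in diameter, 76 mm high; origin at the centre of its underside. Leave it standing.
- grinder: bystander: glass grinder tube in a brown rubber stopper, 41 mm in diameter, 95 mm high; origin at the centre of its underside. Leave it standing.

How it is judged:
By the outcome, as a careful person would: the job done as asked, in the order asked, and still so for the second after the job is handed in, with the robot touching nothing.
Of mount_red, mount_yellow, mount_green, mount_blue only 2 to 3 are there at a start; the rules pass over those that are not, and their reading is None.
At some moment in a run one of mount_red, mount_yellow, mount_green, mount_blue may be knocked a few centimetres aside while the robot is not near it.
Once in a run the grip may slacken for a moment while it holds something.
It also fails if it takes over 210 s, if anything falls off the work surface, if the arm or the gripper's body presses on something with over 40 N, if the wrist force passes 120 N, or if a joint passes its speed limit or range.

## Working session

There is one attempt and no reset: what is moved stays moved. The work goes in short steps, Python scripts to look and compute and a tool call to move; the robot and the scene stay as the last step left them, time stands still between calls to the robot, and variables do not carry over. Pictures are saved under pics/ and viewed, at most 15 in all, crops included, and the job is handed in when it is done.

Besides the shell and the picture viewer there is one more tool, called after ">>>" as name(argument=value, ...) on one line, values as JSON. servo_tool: Moves the arm, as the interface text tells. Its arguments: {"type":"object","properties":{"steps":{"type":"array","items":{"type":"array"}},"claw":{"type":"number"},"force":{"type":"number"}},"required":["steps"]}

```bash
mkdir -p pics; cat > h.py <<'E'
import numpy as np, cv2
from scipy.spatial.transform import Rotation as R
from plant import r
def att(a):
    a=np.array(a,float)
    return a if a.shape==(3,3) else R.from_quat(a).as_matrix()
def cap(n,fn=None):
    c=r.capture(n)
    if fn: cv2.imwrite('pics/'+fn,c['color'][:,:,::-1])
    return c
def cloud(c):
    v,u=np.mgrid[0:400,0:640]; d=c['depth']
    P=np.stack([(u-c['cx'])/c['fx']*d,(v-c['cy'])/c['fy']*d,d],-1)
    return P@att(c['attitude']).T+np.array(c['origin'])
def ray_z(c,u,v,z):
    k=att(c['attitude'])@np.array([(u-c['cx'])/c['fx'],(v-c['cy'])/c['fy'],1]); o=np.array(c['origin'])
    return o+k*(z-o[2])/k[2]
E
python3 - <<'E'
from h import *
s=r.state(); print(s)
for n in('scene','top'):
    c=cap(n,n+'0.png'); print(n,c['origin'],c['attitude'],c['fx'],c['cx'],c['cy'])
E
```

```text
{'time_s': 0.0, 'q': array([-1.17968795,  0.70708611, -0.02763151,  1.48495899,  0.0220092 ,
        0.95088795, -0.07551458]), 'joint_vel': array([ 0.00023588, -0.00029617,  0.0008389 ,  0.000732  ,  0.00087703,
       -0.00046718,  0.0002861 ]), 'effort': array([ 4.74349827e-05, -8.83220887e+01,  1.23452447e+00, -2.36171150e+01,
        1.68685417e-02,  6.50990463e-03,  4.24225868e-05]), 'position': array([0.24106165, 0.52176267, 0.23084645]), 'eef_rot': array([ 2.14718459e-01,  9.76675849e-01, -5.09755697e-04, -9.67708421e-05]), 'ft_force': array([ 0.12108493, -0.4342608 , -0.28729225]), 'wrist_torque': array([ 0.00992386, -0.00438899, -0.00674593]), 'grasp_force': 0.0, 'opening': 0.08544353931122892}
scene [ 0.01699683 -0.63772073  0.70462459] [ 0.8377812  -0.30186916  0.15972047 -0.42601297] 389.3185880783991 314.2796100278778 196.14746100812633
top [0.40145185 0.03001085 1.13242372] [-0.69979778  0.71003319 -0.05572407  0.05505232] 407.1809671229014 318.59831694685033 194.47133641662077
```

View pics/top0.png

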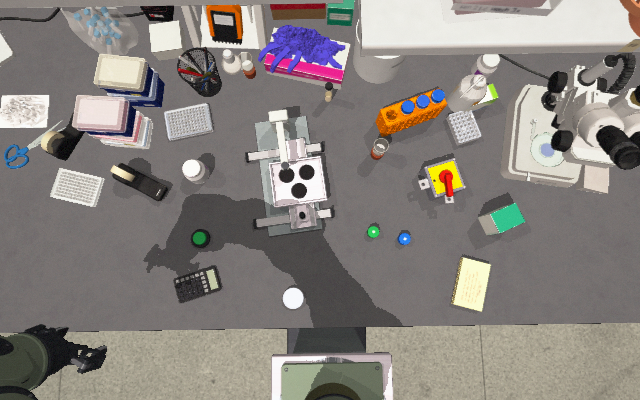

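View pics/scene0.png

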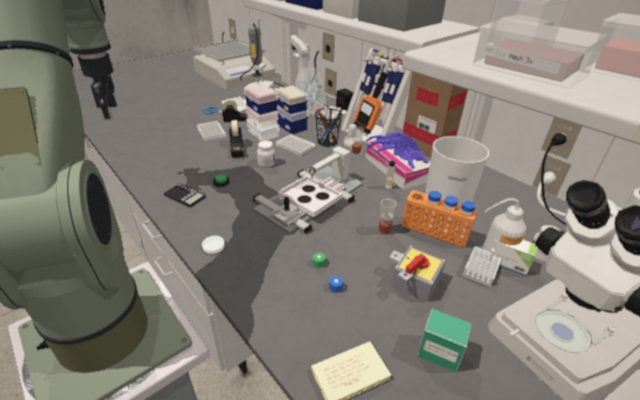

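Top view: green mount at (373,231), blue at (404,239), no red or yellow. The stage is at about (297,180) with its knob at (303,214). The isolator is at (444,178), grinder at (380,150), jar at (194,171) and record button at (200,238). Next I'll measure these.

```bash
python3 - <<'E'
from h import *
c=cap('top'); P=cloud(c); im=c['color']
for n,(u,v,z) in dict(green=(373,231,.024),blue=(404,239,.024),rec=(200,238,.022),grinder=(380,150,.05),jar=(194,171,.07),iso=(444,178,.09),knob=(302,214,.075)).items():
    print(n,ray_z(c,u,v,z).round(3),P[v,u].round(3))
hsv=cv2.cvtColor(im,cv2.COLOR_RGB2HSV)
def blob(n,lo,hi,box,z):
    x0,x1,y0,y1=box
    m=cv2.inRange(hsv,lo,hi)[y0:y1,x0:x1]
    k,l,st,ce=cv2.connectedComponentsWithStats(m)
    for i in range(1,k):
        if st[i,4]>=25: 
            uv=ce[i]+[x0,y0]; print(n,st[i],uv.round(1),ray_z(c,*uv,z).round(4))
blob('green',(45,100,60),(80,255,255),(355,390,215,250),.024)
blob('blue',(95,120,80),(125,255,255),(385,425,220,260),.024)
blob('rec',(45,80,30),(85,255,255),(185,215,222,255),.022)
blob('pad',(0,0,0),(180,255,50),(272,326,156,203),.032)
blob('knob',(0,0,0),(180,255,45),(290,318,203,226),.075)
blob('red',(0,150,80),(8,255,255),(425,470,155,205),.09)
blob('yel',(20,150,80),(35,255,255),(415,480,150,210),.06)
cv2.imwrite('pics/crop.png',cv2.resize(im[100:250,240:490,::-1],None,fx=3.2,fy=3.2,interpolation=cv2.INTER_CUBIC))
E
```

```text
green [ 0.474 -0.119  0.024] [ 0.474 -0.119  0.025]
blue [ 0.451 -0.202  0.024] [ 0.451 -0.202  0.023]
rec [0.462 0.351 0.022] [0.462 0.351 0.024]
grinder [ 0.693 -0.142  0.05 ] [ 0.693 -0.142  0.053]
jar [0.638 0.359 0.07 ] [0.636 0.357 0.075]
iso [ 0.605 -0.3    0.09 ] [ 0.608 -0.305  0.075]
knob [0.518 0.072 0.075] [0.518 0.072 0.073]
green [ 12  11  12  12 109] [372.6 231.6] [ 0.4725 -0.1177  0.024 ]
blue [ 13  13  13  12 118] [403.8 238.5] [ 0.4526 -0.2014  0.024 ]
rec [  7   9  15  14 159] [199.2 237.8] [0.4627 0.3536 0.022 ]
pad [ 28   9  14  14 149] [306.3 171.7] [0.6397 0.0607 0.032 ]
pad [  8  13  14  13 134] [286.6 175. ] [0.631  0.1152 0.032 ]
pad [ 20  27  15  15 147] [298.8 189.9] [0.5889 0.0817 0.032 ]
knob [10  9  5  7 26] [302.  214.9] [0.5154 0.072  0.075 ]
red [ 15  15  14  27 227] [447.  181.7] [ 0.5951 -0.3072  0.09  ]
yel [ 13  11  35  33 521] [444.1 176.1] [ 0.616 -0.31   0.06 ]
```

View pics/crop.png

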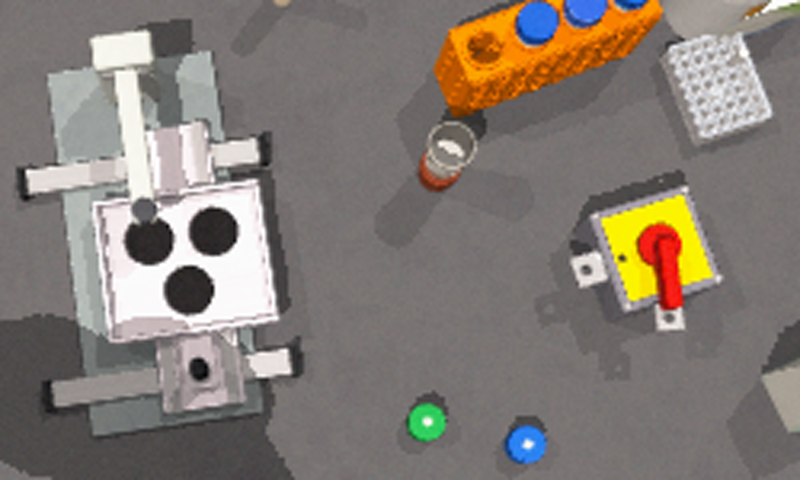

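>>> servo_tool(steps=[[[0,0,0],[0,0,-1]],[[0,0,0],[0,0,-1]],[[0,0,0],[0,0,-1]],[[0,0,0],[0,0,-1]],[[0,0,0],[0,0,-1]],[[0,0,0],[0,0,-0.4]],[[-0.41,-0.93,0],[0,0,0]],[[-0.41,-0.93,0],[0,0,0]],[[-0.41,-0.93,0],[0,0,0]],[[-0.41,-0.93,0],[0,0,0]],[[-0.41,-0.93,0],[0,0,0]],[[-0.41,-0.93,0],[0,0,0]]], claw=-0.3)

```text
time_s: 1.15
position: [0.3688, 0.3119, 0.2313]
eef_rot: [-0.066, 0.998, -0.0, -0.0]
ft_force: [0.9, 1.2, -0.4]
opening: 0.0553
grasp_force: 0.0
```

>>> servo_tool(steps=[[[-0.41,-0.93,0],[0,0,0]],[[-0.41,-0.93,0],[0,0,0]],[[-0.41,-0.93,0],[0,0,0]],[[-0.41,-0.93,0],[0,0,0]],[[-0.41,-0.93,0],[0,0,0]],[[-0.41,-0.93,0],[0,0,0]],[[-0.41,-0.93,0],[0,0,0]],[[0,0,0],[0,0,0]]])

```text
time_s: 1.82
position: [0.5192, 0.0631, 0.2307]
eef_rot: [-0.062, 0.998, -0.002, 0.0]
ft_force: [-0.0, -1.2, 0.1]
opening: 0.0556
grasp_force: 0.0
```

```bash
cat >> h.py <<'E'
def yaw():
    m=R.from_quat(r.state()['eef_rot']).as_matrix(); return np.degrees(np.arctan2(m[1,1],m[0,1]))
def plan(tgt,yawdeg=None):
    """total tool-frame move (units) from now to tgt after turning in place to yawdeg (tool y direction)"""
    s=r.state(); y=yaw(); w=0
    if yawdeg is not None: w=(yawdeg-y+90)%180-90; y+=w
    a=np.radians(y); d=np.array(tgt)-s['position']
    ty=np.array([np.cos(a),np.sin(a),0]); tx=np.array([-np.sin(a),np.cos(a),0])
    print('plan turn wz',round(-w/6,2),'shift',(np.array([d@tx,d@ty,-d[2]])/.04).round(2),'| now',s['position'].round(4),'yaw',round(yaw(),1),'t',round(s['time_s'],1),'op',round(s['opening'],4),'gf',round(s['grasp_force'],1))
def fray(c,u,v):
    x,y=(u-c['cx'])/c['fx'],(v-c['cy'])/c['fy']; t=np.hypot(x,y); k=np.sin(t)/t if t>1e-9 else 1
    return att(c['attitude'])@np.array([x*k,y*k,np.cos(t)])
def fz(c,u,v,z):
    k=fray(c,u,v); o=np.array(c['origin']); return o+k*(z-o[2])/k[2]
E
python3 - <<'E'
from h import *
plan([.517,.072,.2],97.7)
c=cap('wrist','w1.png'); print(c['origin'],att(c['attitude']).round(3),c['fx'],c['cx'],c['cy'])
t=cap('top'); print(ray_z(t,285.3,165,.064))
E
```

```text
plan turn wz -0.1 shift [0.03 0.23 0.77] | now [0.5192 0.0631 0.2307] yaw 97.1 t 1.8 op 0.0556 gf 0.0
[0.43579459 0.05333327 0.37411944] [[-0.123  0.938  0.323]
 [ 0.992  0.117  0.037]
 [-0.003  0.325 -0.946]] 309.70691628693146 319.6973132178127 198.98985438475273
[0.65185569 0.11607176 0.064     ]
```

View pics/w1.png

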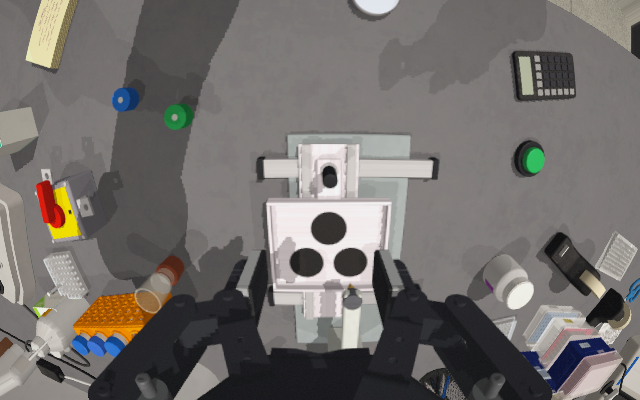

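Wrist view: knob top at (329,170), pads at (328,228), (306,262) and (350,262), pointer tip at (351,288), mounts at (124,99) and (177,117).

```bash
python3 - <<'E'
from h import *
c=cap('wrist'); im=c['color']; hsv=cv2.cvtColor(im,cv2.COLOR_RGB2HSV)
def blob(n,lo,hi,box,z,mn=30):
    x0,x1,y0,y1=box
    m=cv2.inRange(hsv,lo,hi)[y0:y1,x0:x1]
    k,l,st,ce=cv2.connectedComponentsWithStats(m)
    for i in range(1,k):
        if st[i,4]>=mn:
            uv=ce[i]+[x0,y0]; print(n,st[i],uv.round(1),fz(c,*uv,z).round(4))
blob('pad',(0,0,0),(180,255,60),(285,375,205,283),.032,150)
blob('green',(45,100,60),(80,255,255),(155,200,95,140),.024)
blob('blue',(95,120,60),(125,255,255),(105,145,80,120),.024)
blob('rec',(45,100,60),(85,255,255),(505,560,135,185),.022)
print('knob',fz(c,329,170,.075),'tip',fz(c,351,288,.064))
# base plate corners z~0.01 , front corners
for uv in((288,136),(410,135)): print('base',fz(c,*uv,.01))
cv2.imwrite('pics/w1c.png',cv2.resize(im[130:330,240:440,::-1],None,fx=3,fy=3,interpolation=cv2.INTER_CUBIC))
E
```

```text
pad [ 20  10  34  30 816] [321.7 229.5] [0.5885 0.0815 0.032 ]
pad [  0  45  31  27 684] [299.7 263.2] [0.6396 0.0599 0.032 ]
pad [ 43  45  32  27 671] [343.5 263.4] [0.6326 0.1155 0.032 ]
green [  4  10  29  26 579] [173.2 117.1] [ 0.4719 -0.1144  0.024 ]
blue [  3   8  27  25 506] [121.1  99.9] [ 0.4523 -0.1955  0.024 ]
rec [ 13  14  22  26 464] [528.4 161.7] [0.4632 0.3506 0.022 ]
knob [0.50403629 0.07733308 0.075     ] tip [0.64791029 0.1251434  0.064     ]
base [0.48430309 0.02771183 0.01      ]
base [0.46228597 0.17284251 0.01      ]
```

View pics/w1c.png

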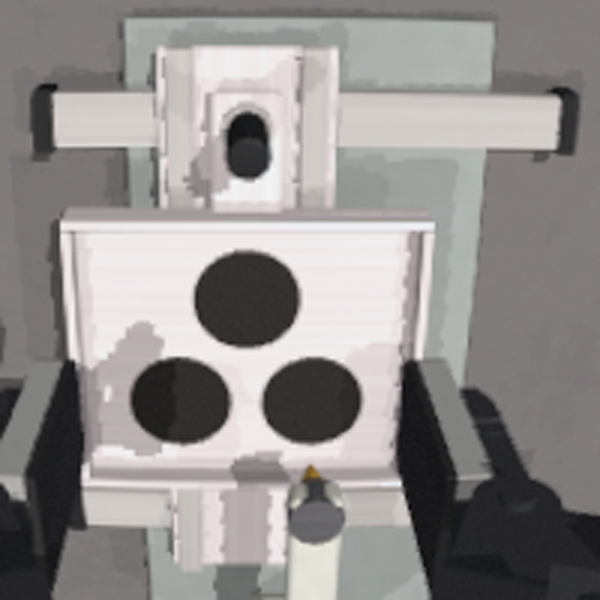

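```bash
cat >> h.py <<'E'
YAW=np.radians(7.3); SX=np.array([np.cos(YAW),np.sin(YAW)]); SY=np.array([-np.sin(YAW),np.cos(YAW)])
E
python3 - <<'E'
from h import *
c=cap('wrist')
tip=fz(c,344,284.7,.064)[:2]; k=fz(c,322.3,183,.075)[:2]
print('tip',tip,'knob',k)
ctr=(np.array([.5885,.0815])+.0*SX)+24*SX*1e-3
d=np.array([ctr[0],ctr[1]])-tip; print('ctr',ctr,'tray',d@SX+.11,'cross',d@SY)
print('knob pred',ctr-.095*SX)
t=cap('top'); print('tip top',ray_z(t,285.3,165.5,.064))
plan([*(ctr-.095*SX),.15],97.3)
E
```

```text
tip [0.64352958 0.11760002] knob [0.51783205 0.07398241]
ctr [0.61230547 0.08454955] tray 0.07482942806569792 cross -0.02881509861461771
knob pred [0.51807549 0.07247841]
tip top [0.65047973 0.11607414 0.064     ]
plan turn wz 0.07 shift [-0.05  0.01  2.03] | now [0.516  0.0718 0.2313] yaw 97.7 t 2.1 op 0.0555 gf 0.0
```

>>> servo_tool(steps=[[[-0.05,0,0.8],[0,0,0.07]],[[0,0,0.8],[0,0,0]],[[0,0,0.8],[0,0,0]],[[0,0,0.8],[0,0,0]],[[0,0,0.8],[0,0,0]],[[0,0,0.7],[0,0,0]],[[0,0,0],[0,0,0]],[[0,0,0],[0,0,0]]])

```text
time_s: 2.73
position: [0.5178, 0.072, 0.0433]
eef_rot: [-0.063, 0.998, -0.0, -0.001]
ft_force: [0.1, 0.8, 1.0]
opening: 0.0558
grasp_force: 0.0
```

>>> servo_tool(steps=[[[0,0,0],[0,0,0]],[[0,0,0],[0,0,0]],[[0,0,0],[0,0,0]],[[0,0,0],[0,0,0]],[[0,0,0],[0,0,0]],[[0,0,0],[0,0,0]],[[0,0,0],[0,0,0]],[[0,0,0],[0,0,0]]], claw=1, force=40)

```text
time_s: 3.4
position: [0.519, 0.0712, 0.0446]
eef_rot: [-0.063, 0.998, 0.0, 0.001]
ft_force: [-1.7, -0.1, 13.6]
opening: 0.015
grasp_force: 38.8
```

>>> servo_tool(steps=[[[0,0.15,-0.05],[0,0,0]],[[0.2,0.15,0],[0,0,0]],[[0.2,0.15,0],[0,0,0]],[[0.2,0.15,0],[0,0,0]],[[0.2,0.12,0],[0,0,0]],[[0.2,0,0],[0,0,0]],[[0.2,0,0],[0,0,0]],[[0.2,0,0],[0,0,0]],[[0.2,0,0],[0,0,0]],[[0.2,0,0],[0,0,0]],[[0.07,0,0],[0,0,0]],[[0,0,0],[0,0,0]]])

```text
time_s: 4.4
position: [0.4413, 0.0909, 0.0454]
eef_rot: [-0.063, 0.998, 0.0, 0.001]
ft_force: [4.6, 3.0, -22.3]
opening: 0.015
grasp_force: 41.6
```

>>> servo_tool(steps=[[[0.1,0,0.03],[0,0,0]],[[0.05,0,0],[0,0,0]],[[0,0,0],[0,0,0]],[[0,0,0],[0,0,0]]])

```text
time_s: 4.73
position: [0.441, 0.0915, 0.045]
eef_rot: [-0.062, 0.998, 0.002, 0.007]
ft_force: [34.5, 3.7, -17.3]
opening: 0.0149
grasp_force: 42.1
```

```bash
python3 - <<'E'
from h import *
s=r.state(); print(s['position'],s['ft_force'],s['time_s'])
c=cap('wrist','w2.png')
E
```

```text
[0.44096857 0.09147627 0.04503697] [ 34.52906397   3.69806102 -17.25298765] 4.7333
```

View pics/w2.png

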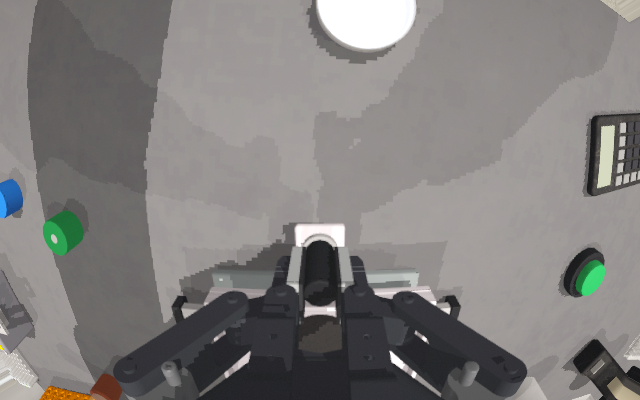

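>>> servo_tool(steps=[[[-0.15,0,0],[0,0,0]],[[0,0,0],[0,0,0]],[[0,0,0],[0,0,0]],[[0,0,0],[0,0,0]],[[0,0,-0.8],[0,0,0]],[[0,0,-0.8],[0,0,0]],[[0,0,-0.8],[0,0,0]],[[0,0,-0.8],[0,0,0]]], claw=-0.3)

```text
time_s: 5.45
position: [0.4398, 0.0902, 0.1737]
eef_rot: [-0.063, 0.998, -0.0, -0.0]
ft_force: [0.2, -0.0, 0.7]
opening: 0.0553
grasp_force: 0.0
```

>>> servo_tool(steps=[[[0,-0.8,0],[0,0,0]],[[0,-0.8,0],[0,0,0]],[[0,-0.8,0],[0,0,0]],[[0,-0.8,0],[0,0,0]],[[0,-0.8,0],[0,0,0]],[[0,-0.8,0],[0,0,0]],[[-0.1,-0.4,0],[0,0,0]],[[0,0,0],[0,0,0]],[[0,0,0],[0,0,0]]])

```text
time_s: 6.2
position: [0.4701, -0.1159, 0.1719]
eef_rot: [-0.062, 0.998, 0.0, -0.0]
ft_force: [-0.1, 0.6, -0.4]
opening: 0.0554
grasp_force: 0.0
```

```bash
cat >> h.py <<'E'
def dots(c,lo,hi,z,box=(0,640,0,400),mn=60):
    """coloured blob -> white dot inside its hull -> position at height z"""
    x0,x1,y0,y1=box; im=c['color']; hsv=cv2.cvtColor(im,cv2.COLOR_RGB2HSV)
    m=np.zeros((400,640),np.uint8); m[y0:y1,x0:x1]=cv2.inRange(hsv,lo,hi)[y0:y1,x0:x1]
    cs,_=cv2.findContours(m,cv2.RETR_EXTERNAL,cv2.CHAIN_APPROX_NONE)
    for q in cs:
        if cv2.contourArea(q)<mn: continue
        h=np.zeros_like(m); cv2.drawContours(h,[cv2.convexHull(q)],-1,255,-1)
        h=cv2.erode(h,np.ones((3,3),np.uint8))
        w=(h>0)&(hsv[...,1]<110)&(hsv[...,2]>110)
        b=cv2.boundingRect(q)
        if w.sum()<4: print('no dot',b); continue
        v,u=np.nonzero(w); print('dot',b,int(w.sum()),u.mean().round(1),v.mean().round(1),fz(c,u.mean(),v.mean(),z).round(4))
GREEN=((45,100,40),(80,255,255)); BLUE=((95,120,40),(125,255,255))
E
python3 - <<'E'
from h import *
c=cap('wrist'); print('G');dots(c,*GREEN,.024);print('B');dots(c,*BLUE,.024); plan([.472,-.115,.1],97.3)
E
```

```text
G
no dot (609, 208, 16, 23)
dot (299, 166, 33, 36) 66 314.9 186.0 [ 0.4734 -0.12    0.024 ]
B
dot (551, 371, 45, 29) 53 575.6 384.6 [0.8738 0.5463 0.024 ]
dot (586, 360, 54, 40) 135 614.7 381.0 [0.9388 0.8115 0.024 ]
dot (218, 138, 35, 35) 61 232.1 156.8 [ 0.4532 -0.2044  0.024 ]
plan turn wz -0.02 shift [-0.05 -0.01  1.8 ] | now [ 0.4702 -0.115   0.1721] yaw 97.2 t 6.2 op 0.0557 gf 0.0
```

>>> servo_tool(steps=[[[-0.06,-0.13,0.8],[0,0,0]],[[0,0,0.8],[0,0,0]],[[0,0,0.8],[0,0,0]],[[0,0,0.8],[0,0,0]],[[0,0,0.5],[0,0,0]],[[0,0,0.4],[0,0,0]],[[0,0,0],[0,0,0]],[[0,0,0],[0,0,0]]])

```text
time_s: 6.92
position: [0.4733, -0.1193, 0.0082]
eef_rot: [-0.063, 0.998, 0.0, -0.001]
ft_force: [0.1, -0.5, 0.8]
opening: 0.0557
grasp_force: 0.0
```

>>> servo_tool(steps=[[[0,0,0],[0,0,0]],[[0,0,0],[0,0,0]],[[0,0,0],[0,0,0]],[[0,0,0],[0,0,0]],[[0,0,0],[0,0,0]],[[0,0,0],[0,0,0]],[[0,0,0],[0,0,0]]], claw=1, force=35)

```text
time_s: 7.5
position: [0.4741, -0.1203, 0.0095]
eef_rot: [-0.063, 0.998, -0.0, 0.001]
ft_force: [-2.4, 2.3, 13.1]
opening: 0.0307
grasp_force: 33.6
```

>>> servo_tool(steps=[[[0,0,-0.4],[0,0,0]],[[0,0,-0.8],[0,0,0]],[[0,0,-0.8],[0,0,0]],[[0,0,-0.6],[0,0,0]],[[0,0,0],[0,0,0]],[[0,0,0],[0,0,0]]])

```text
time_s: 8.0
position: [0.4741, -0.1208, 0.1138]
eef_rot: [-0.062, 0.998, -0.001, 0.001]
ft_force: [0.1, -0.3, -0.6]
opening: 0.0306
grasp_force: 35.1
```

```bash
python3 - <<'E'
from h import *
c=cap('wrist','w3.png'); print('G');dots(c,*GREEN,.14,(200,440,150,350));print('B');dots(c,*BLUE,.024,(100,300,50,300))
O=np.array([.4410,.0915])+.205*SX; print('origin',O)
for n,p in dict(pad0=(-.086,.028),pad1=(-.086,-.028)).items():
    w=O+p[0]*SX+p[1]*SY; print(n,w); plan([*w,.12],97.3)
E
```

```text
G
dot (289, 227, 63, 73) 203 319.9 275.2 [ 0.4665 -0.1215  0.14  ]
B
dot (202, 143, 43, 42) 83 218.5 166.4 [ 0.4534 -0.2047  0.024 ]
origin [0.64433836 0.11754824]
pad0 [0.55547763 0.13439373]
plan turn wz -0.02 shift [-2.84  6.06 -0.18] | now [ 0.4737 -0.1206  0.1127] yaw 97.2 t 8.1 op 0.0306 gf 35.1
pad1 [0.56259325 0.07884764]
plan turn wz -0.02 shift [-2.84  4.66 -0.18] | now [ 0.4737 -0.1206  0.1127] yaw 97.2 t 8.1 op 0.0306 gf 35.1
```

View pics/w3.png

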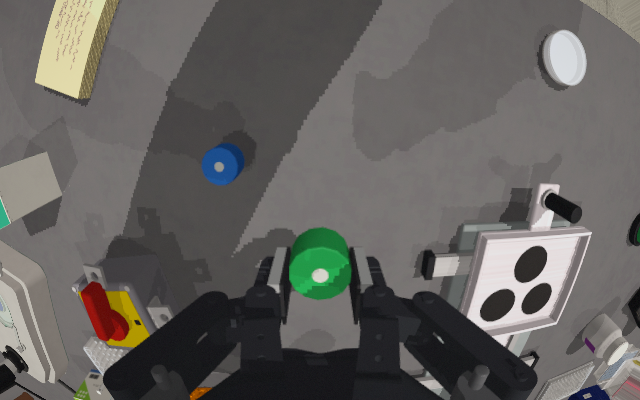

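>>> servo_tool(steps=[[[-0.4,0.6,0],[0,0,0]],[[-0.4,0.7,0],[0,0,0]],[[-0.4,0.7,0],[0,0,0]],[[-0.4,0.7,0],[0,0,0]],[[-0.4,0.7,0],[0,0,0]],[[-0.4,0.7,0],[0,0,0]],[[-0.44,0.56,0],[0,0,0]],[[0,0,0],[0,0,0]],[[0,0,0],[0,0,0]]])

```text
time_s: 8.8
position: [0.5627, 0.08, 0.1109]
eef_rot: [-0.064, 0.998, -0.0, -0.001]
ft_force: [-0.2, -0.5, -0.3]
opening: 0.0308
grasp_force: 35.1
```

```bash
cat >> h.py <<'E'
def blobs(c,lo,hi,z,box,mn=150):
    x0,x1,y0,y1=box
    m=cv2.inRange(cv2.cvtColor(c['color'],cv2.COLOR_RGB2HSV),lo,hi)[y0:y1,x0:x1]
    k,l,st,ce=cv2.connectedComponentsWithStats(m)
    for i in range(1,k):
        if st[i,4]>=mn:
            uv=ce[i]+[x0,y0]; print(st[i],uv.round(1),fz(c,*uv,z).round(4))
E
python3 - <<'E'
from h import *
c=cap('wrist','w4.png'); dots(c,*GREEN,.127,(200,440,150,350)); 
blobs(c,(0,0,0),(180,255,60),.032,(200,500,100,300))
plan([.5626,.0788,.042],97.3)
t=cap('top'); 
x0,y0=265,150
m=cv2.inRange(cv2.cvtColor(t['color'],cv2.COLOR_RGB2HSV),(0,0,0),(180,255,50))[150:240,265:330]
k,l,st,ce=cv2.connectedComponentsWithStats(m)
for i in range(1,k):
    if st[i,4]>30: print(st[i],ray_z(t,*(ce[i]+[x0,y0]),.032))
E
```

```text
dot (289, 227, 63, 73) 201 319.9 275.2 [0.5616 0.0801 0.127 ]
[ 128   17   58   58 2630] [356.4 145.1] [0.5106 0.1004 0.032 ]
[ 10  32  14  34 310] [215.6 148.6] [ 0.5252 -0.0036  0.032 ]
[264  34  16  33 263] [473.5 150. ] [0.4992 0.1945 0.032 ]
[  90   82   56   49 2121] [318.1 205.8] [0.5607 0.0786 0.032 ]
[ 164   82   52   51 2089] [389.7 206.7] [0.5545 0.1341 0.032 ]
[   0  148   92   52 1403] [260.8 284.1] [0.6396 0.038  0.032 ]
[ 149  148   62   52 1168] [369.4 282. ] [0.6252 0.1315 0.032 ]
[212 191  32   9 199] [426.2 295.9] [0.6368 0.1891 0.032 ]
plan turn wz -0.01 shift [-0.01  0.01  1.73] | now [0.5624 0.0785 0.1111] yaw 97.2 t 8.8 op 0.0301 gf 35.1
[ 10  15  55  25 102] [0.6412265  0.06558877 0.032     ]
```

View pics/w4.png

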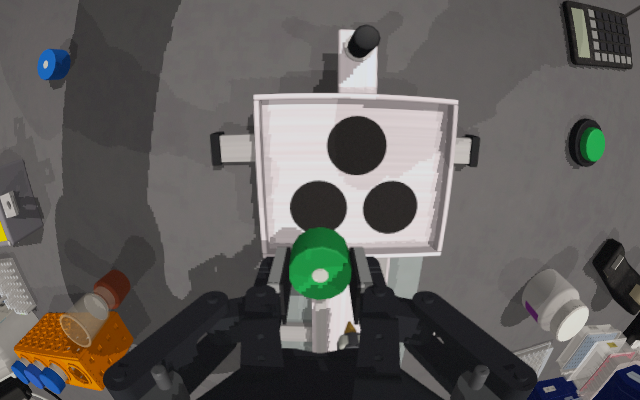

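>>> servo_tool(steps=[[[0.03,0,0.5],[0,0,0]],[[0,0,0.5],[0,0,0]],[[0,0,0.4],[0,0,0]],[[0,0,0.2],[0,0,0]],[[0,0,0.1],[0,0,0]],[[0,0,0.03],[0,0,0]],[[0,0,0],[0,0,0]]])

```text
time_s: 9.48
position: [0.562, 0.0783, 0.0433]
eef_rot: [-0.062, 0.998, -0.0, 0.0]
ft_force: [0.2, 0.7, 0.1]
opening: 0.0304
grasp_force: 35.1
```

>>> servo_tool(steps=[[[0,0,0],[0,0,0]],[[0,0,0],[0,0,0]],[[0,0,0],[0,0,0]],[[0,0,0],[0,0,0]],[[0,0,-0.2],[0,0,0]],[[0,0,-0.8],[0,0,0]],[[0,0,-0.8],[0,0,0]],[[0,0,0],[0,0,0]]], claw=-0.02)

```text
time_s: 10.15
position: [0.5638, 0.079, 0.1205]
eef_rot: [-0.063, 0.998, 0.0, 0.003]
ft_force: [0.3, 0.0, 1.1]
opening: 0.0437
grasp_force: 0.0
```

```bash
python3 - <<'E'
from h import *
c=cap('wrist'); dots(c,*GREEN,.056,(200,440,100,350)); blobs(c,(0,0,0),(180,255,60),.032,(250,440,80,240))
dots(c,*BLUE,.024,(0,150,0,200)); plan([.4534,-.2047,.116],97.3)
E
```

```text
dot (297, 182, 45, 49) 108 319.2 212.1 [0.5618 0.0785 0.056 ]
[ 65   0  23  10 207] [327.   84.8] [0.4718 0.0731 0.032 ]
[  79   34   56   55 2431] [356.5 140.9] [0.5107 0.1005 0.032 ]
[ 44  96  53  40 559] [320.2 190.3] [0.5529 0.0783 0.032 ]
[ 114   96   51   50 1967] [388.8 200.4] [0.5545 0.1342 0.032 ]
dot (43, 48, 33, 31) 32 51.3 62.8 [ 0.4529 -0.2052  0.024 ]
plan turn wz -0.02 shift [ 3.62 -6.68  0.05] | now [0.5631 0.0787 0.1181] yaw 97.2 t 10.2 op 0.0438 gf 0.0
```

>>> servo_tool(steps=[[[0.4,-0.7,-0.2],[0,0,0]],[[0.4,-0.75,0],[0,0,0]],[[0.4,-0.75,0],[0,0,0]],[[0.4,-0.75,0],[0,0,0]],[[0.4,-0.75,0],[0,0,0]],[[0.4,-0.75,0],[0,0,0]],[[0.4,-0.75,0],[0,0,0]],[[0.4,-0.75,0],[0,0,0]],[[0.42,-0.73,0],[0,0,0]],[[0,0,0],[0,0,0]],[[0,0,0],[0,0,0]]], claw=-0.3)

```text
time_s: 11.12
position: [0.4507, -0.2061, 0.1229]
eef_rot: [-0.061, 0.998, -0.0, -0.0]
ft_force: [0.6, 1.1, 0.0]
opening: 0.0557
grasp_force: 0.0
```

```bash
python3 - <<'E'
from h import *
c=cap('wrist'); dots(c,*BLUE,.024,(200,440,100,350)); plan([.4534,-.2047,.008],97.3)
E
```

```text
dot (303, 178, 38, 43) 79 321.3 203.2 [ 0.4536 -0.2042  0.024 ]
plan turn wz -0.03 shift [-0.05 -0.01  2.87] | now [ 0.4515 -0.2046  0.123 ] yaw 97.1 t 11.2 op 0.0553 gf 0.0
```

>>> servo_tool(steps=[[[-0.05,0,0.8],[0,0,0]],[[0,0,0.8],[0,0,0]],[[0,0,0.7],[0,0,0]],[[0,0,0.4],[0,0,0]],[[0,0,0.17],[0,0,0]],[[0,0,0],[0,0,0]],[[0,0,0],[0,0,0]]])

```text
time_s: 11.75
position: [0.454, -0.2038, 0.0088]
eef_rot: [-0.063, 0.998, -0.0, 0.0]
ft_force: [0.2, -0.5, 0.5]
opening: 0.0555
grasp_force: 0.0
```

>>> servo_tool(steps=[[[0,0,0],[0,0,0]],[[0,0,0],[0,0,0]],[[0,0,0],[0,0,0]],[[0,0,0],[0,0,0]],[[0,0,0],[0,0,0]],[[0,0,0],[0,0,0]],[[0,0,0],[0,0,0]]], claw=1)

```text
time_s: 12.33
position: [0.4541, -0.2045, 0.0093]
eef_rot: [-0.063, 0.998, -0.0, 0.001]
ft_force: [-0.9, 1.0, 11.9]
opening: 0.0307
grasp_force: 33.6
```

>>> servo_tool(steps=[[[0,0,-0.4],[0,0,0]],[[0,0,-0.8],[0,0,0]],[[0,0,-0.8],[0,0,0]],[[0,0,-0.6],[0,0,0]],[[0,0,0],[0,0,0]],[[0,0,0],[0,0,0]]])

```text
time_s: 12.83
position: [0.454, -0.2049, 0.1136]
eef_rot: [-0.062, 0.998, -0.001, 0.001]
ft_force: [-1.0, 0.0, -1.0]
opening: 0.0306
grasp_force: 35.1
```

```bash
python3 - <<'E'
from h import *
c=cap('wrist'); dots(c,*BLUE,.127,(200,440,150,350)); plan([.5548,.134,.113],97.3)
E
```

```text
dot (288, 228, 64, 71) 186 320.1 275.2 [ 0.4547 -0.2045  0.127 ]
plan turn wz -0.02 shift [-3.59  8.08 -0.01] | now [ 0.4536 -0.2047  0.1125] yaw 97.2 t 12.9 op 0.0306 gf 35.1
```

>>> servo_tool(steps=[[[-0.35,0.7,0],[0,0,0]],[[-0.35,0.8,0],[0,0,0]],[[-0.35,0.8,0],[0,0,0]],[[-0.35,0.8,0],[0,0,0]],[[-0.35,0.8,0],[0,0,0]],[[-0.35,0.8,0],[0,0,0]],[[-0.35,0.8,0],[0,0,0]],[[-0.35,0.8,0],[0,0,0]],[[-0.35,0.8,0],[0,0,0]],[[-0.35,0.6,0],[0,0,0]],[[-0.09,0.38,0],[0,0,0]],[[0,0,0],[0,0,0]]])

```text
time_s: 13.88
position: [0.5551, 0.1383, 0.1108]
eef_rot: [-0.065, 0.998, 0.001, -0.001]
ft_force: [-0.4, 0.9, -0.8]
opening: 0.0303
grasp_force: 36.7
```

```bash
python3 - <<'E'
from h import *
c=cap('wrist'); dots(c,*BLUE,.127,(200,440,150,350)); dots(c,*GREEN,.056,(150,330,100,350)); blobs(c,(0,0,0),(180,255,60),.032,(200,440,80,240)); plan([.5548,.134,.042],97.3)
E
```

```text
dot (289, 227, 63, 72) 195 319.8 275.0 [0.5539 0.1382 0.127 ]
dot (215, 188, 47, 50) 112 234.2 218.6 [0.5618 0.078  0.056 ]
[  47   37   58   58 2595] [275.7 145.3] [0.5106 0.1005 0.032 ]
[200  51  15  34 318] [408.9 147.5] [0.4988 0.1983 0.032 ]
[ 18 102  52  49 573] [250.  198.8] [0.5542 0.0842 0.032 ]
[  87  102   56   49 2116] [314.  205.8] [0.5536 0.134  0.032 ]
plan turn wz 0.0 shift [ 0.01 -0.04  1.72] | now [0.555  0.1358 0.1109] yaw 97.3 t 13.9 op 0.0303 gf 36.7
```

>>> servo_tool(steps=[[[0.02,0,0.5],[0,0,0]],[[0,0,0.5],[0,0,0]],[[0,0,0.4],[0,0,0]],[[0,0,0],[0,0,0]],[[0,0,0],[0,0,0]]])

```text
time_s: 14.35
position: [0.5543, 0.1333, 0.0556]
eef_rot: [-0.062, 0.998, -0.0, -0.001]
ft_force: [0.0, 0.3, 0.1]
opening: 0.0303
grasp_force: 36.7
```

```bash
python3 - <<'E'
from h import *
plan([.5543,.134,.042],97.3)
E
```

```text
plan turn wz -0.02 shift [-0.    0.02  0.34] | now [0.5543 0.1333 0.0556] yaw 97.2 t 14.3 op 0.0303 gf 36.7
```

>>> servo_tool(steps=[[[0,0.02,0.2],[0,0,0]],[[0,0,0.1],[0,0,0]],[[0,0,0.03],[0,0,0]],[[0,0,0],[0,0,0]]])

```text
time_s: 14.68
position: [0.5547, 0.1348, 0.0428]
eef_rot: [-0.063, 0.998, -0.0, -0.0]
ft_force: [0.1, -0.0, 0.2]
opening: 0.0303
grasp_force: 36.7
```

>>> servo_tool(steps=[[[0,0,0],[0,0,0]],[[0,0,0],[0,0,0]],[[0,0,0],[0,0,0]],[[0,0,0],[0,0,0]],[[0,0,-0.2],[0,0,0]],[[0,0,-0.8],[0,0,0]],[[0,0,-0.8],[0,0,0]],[[0,0,-0.8],[0,0,0]],[[0,0,0],[0,0,0]],[[0,0,0],[0,0,0]]], claw=-0.02)

```text
time_s: 15.52
position: [0.5554, 0.135, 0.149]
eef_rot: [-0.063, 0.998, 0.0, 0.002]
ft_force: [0.2, -0.7, -1.9]
opening: 0.0439
grasp_force: 0.0
```

```bash
python3 - <<'E'
from h import *
c=cap('wrist','w5.png'); dots(c,*BLUE,.056,(200,440,100,350)); dots(c,*GREEN,.056,(150,330,100,350)); plan([.4410,.0915,.18],97.3)
E
```

```text
dot (300, 174, 40, 43) 86 319.4 200.3 [0.5542 0.1349 0.056 ]
dot (233, 175, 40, 43) 80 250.3 200.8 [0.5616 0.0784 0.056 ]
plan turn wz -0.02 shift [ 2.96 -0.71 -0.81] | now [0.5548 0.1348 0.1477] yaw 97.2 t 15.6 op 0.0435 gf 0.0
```

View pics/w5.png

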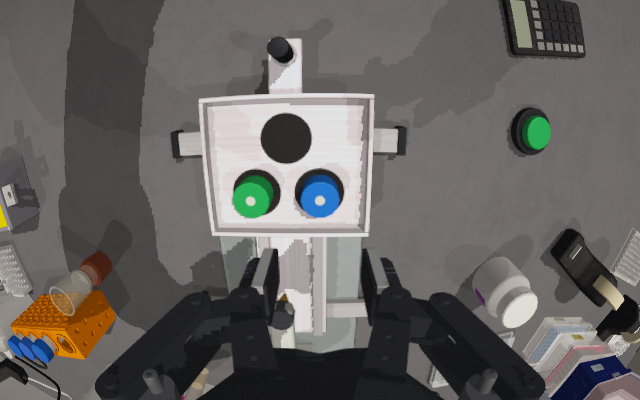

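>>> servo_tool(steps=[[[0.5,-0.1,-0.5],[0,0,0]],[[0.6,-0.15,0],[0,0,0]],[[0.6,-0.15,0],[0,0,0]],[[0.6,-0.15,0],[0,0,0]],[[0.66,-0.16,0],[0,0,0]],[[0,0,0],[0,0,0]],[[0,0,0],[0,0,0]]], claw=-0.3)

```text
time_s: 16.15
position: [0.4401, 0.0916, 0.1667]
eef_rot: [-0.063, 0.998, -0.0, -0.001]
ft_force: [0.8, 0.9, 0.3]
opening: 0.0559
grasp_force: 0.0
```

```bash
python3 - <<'E'
from h import *
plan([.4410,.0915,.045],97.3)
c=cap('wrist'); im=c['color']
m=cv2.inRange(cv2.cvtColor(im,cv2.COLOR_RGB2HSV),(15,120,60),(32,255,255))
cs,l,st,ce=cv2.connectedComponentsWithStats(m)
for i in range(1,cs):
    if 3<=st[i,4]<100 and 200<st[i,0]<440: print(st[i],ce[i].round(1),fz(c,ce[i][0],st[i,1],.064).round(4))
dots(c,*BLUE,.056,(200,500,100,350)); dots(c,*GREEN,.056,(150,400,100,350))
E
```

```text
plan turn wz -0.02 shift [-0.02 -0.    3.04] | now [0.4401 0.0916 0.1667] yaw 97.2 t 16.1 op 0.0559 gf 0.0
dot (332, 281, 31, 35) 46 347.5 305.0 [0.5546 0.135  0.056 ]
dot (278, 281, 31, 35) 50 292.1 305.2 [0.562  0.0782 0.056 ]
```

>>> servo_tool(steps=[[[-0.02,0,0.8],[0,0,0]],[[0,0,0.8],[0,0,0]],[[0,0,0.8],[0,0,0]],[[0,0,0.64],[0,0,0]],[[0,0,0],[0,0,0]],[[0,0,0],[0,0,0]]])

```text
time_s: 16.7
position: [0.4414, 0.0922, 0.0447]
eef_rot: [-0.063, 0.998, -0.0, -0.001]
ft_force: [0.4, 0.7, 0.9]
opening: 0.0556
grasp_force: 0.0
```

>>> servo_tool(steps=[[[0,0,0],[0,0,0]],[[0,0,0],[0,0,0]],[[0,0,0],[0,0,0]],[[0,0,0],[0,0,0]],[[0,0,0],[0,0,0]],[[0,0,0],[0,0,0]],[[0,0,0],[0,0,0]],[[0,0,0],[0,0,0]]], claw=1, force=40)

```text
time_s: 17.37
position: [0.4422, 0.0921, 0.0463]
eef_rot: [-0.063, 0.998, 0.0, 0.001]
ft_force: [-0.0, 0.3, 13.8]
opening: 0.0146
grasp_force: 39.0
```

>>> servo_tool(steps=[[[-0.1,0.05,-0.03],[0,0,0]],[[-0.2,0.07,0],[0,0,0]],[[-0.2,0.07,0],[0,0,0]],[[-0.2,0.07,0],[0,0,0]],[[-0.2,0.07,0],[0,0,0]],[[-0.2,0.07,0],[0,0,0]],[[-0.2,0.07,0],[0,0,0]],[[-0.2,0.07,0],[0,0,0]],[[-0.2,0.07,0],[0,0,0]],[[-0.2,0.07,0],[0,0,0]],[[-0.2,0.03,0],[0,0,0]],[[-0.06,0,0],[0,0,0]]])

```text
time_s: 18.37
position: [0.5244, 0.1312, 0.0468]
eef_rot: [-0.063, 0.998, 0.0, 0.0]
ft_force: [-2.2, 0.5, -2.3]
opening: 0.0146
grasp_force: 40.9
```

>>> servo_tool(steps=[[[0,0,0],[0,0,0]],[[0,0,0],[0,0,0]],[[0,0,0],[0,0,0]],[[0,0,0],[0,0,0]]])

```text
time_s: 18.7
position: [0.5238, 0.1311, 0.0467]
eef_rot: [-0.063, 0.998, 0.0, 0.0]
ft_force: [2.4, 1.0, -2.2]
opening: 0.0145
grasp_force: 40.9
```

```bash
python3 - <<'E'
from h import *
s=r.state(); d=s['position'][:2]-np.array([.4410,.0915]); print(d@SX,d@SY,s['ft_force'])
t=cap('top'); cv2.imwrite('pics/t6.png',cv2.resize(t['color'][120:230,230:350,::-1],None,fx=5,fy=5,interpolation=cv2.INTER_CUBIC))
w=cap('wrist','w6.png'); dots(w,*GREEN,.056,(150,450,100,400),20); dots(w,*BLUE,.056,(150,450,100,400),20)
E
```

```text
0.08715158351691217 0.028728657481007565 [ 2.37999811  0.95233137 -2.19512361]
```

View pics/t6.png

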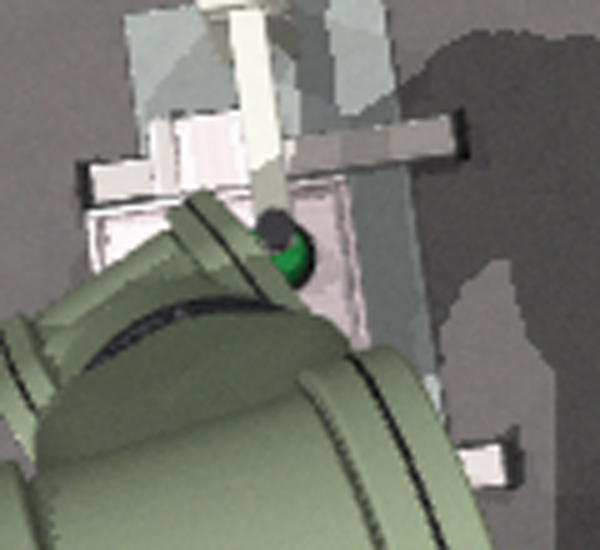

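>>> servo_tool(steps=[[[0,0,0],[0,0,0]],[[0,0,0],[0,0,0]],[[0,0,0],[0,0,0]],[[0,0,0],[0,0,0]],[[0,0,-0.5],[0,0,0]],[[0,0,-0.8],[0,0,0]],[[0,0,-0.8],[0,0,0]],[[0,0,-0.8],[0,0,0]],[[0,0,-0.8],[0,0,0]],[[0,0,0],[0,0,0]],[[0,0,0],[0,0,0]],[[0,0,0],[0,0,0]]], claw=-0.3)

```text
time_s: 19.8
position: [0.5235, 0.1308, 0.1941]
eef_rot: [-0.063, 0.998, -0.0, -0.0]
ft_force: [0.4, -0.5, 0.4]
opening: 0.0556
grasp_force: 0.0
```

```bash
python3 - <<'E'
from h import *
w=cap('wrist'); dots(w,*GREEN,.056,(150,450,100,400),20); dots(w,*BLUE,.056,(150,450,100,400),20)
cv2.imwrite('pics/w7.png',cv2.resize(w['color'][220:340,260:400,::-1],None,fx=5,fy=5,interpolation=cv2.INTER_CUBIC))
plan([.463,.352,.15])
E
```

```text
dot (281, 266, 29, 33) 45 294.4 288.8 [0.6438 0.1179 0.056 ]
dot (331, 266, 29, 33) 43 346.3 288.2 [0.6359 0.1746 0.056 ]
plan turn wz 0.0 shift [0.81 5.68 1.09] | now [0.5234 0.1308 0.1937] yaw 97.2 t 19.9 op 0.0554 gf 0.0
```

View pics/w7.png

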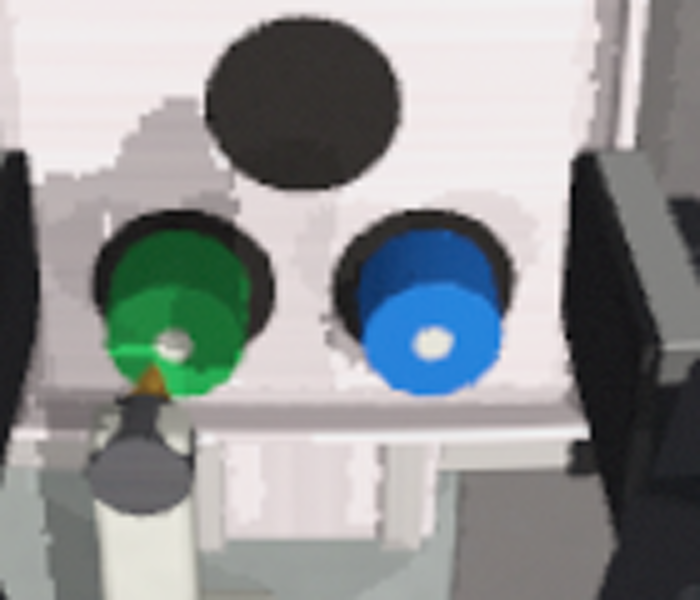

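The tip is at (290.4,292.4) and the green dot at (294.4,288.8). I'll compare their positions at their heights.

```bash
python3 - <<'E'
from h import *
w=cap('wrist'); 
for v in (291.8,292.6): print(fz(w,290.4,v,.064))
print(fz(w,294.4,288.8,.056), w['origin'])
im=w['color'][286:300,284:298].astype(int); print(im[...,0]-im[...,2])
E
```

```text
[0.64199575 0.11398999 0.064     ]
[0.64308038 0.11407381 0.064     ]
[0.64311145 0.11787094 0.056     ] [0.44025012 0.12050161 0.33720396]
[[-29 -31 -29 -30 -29 -29 -31 -27 -17  -4  -5  -5 -10 -19]
 [-26 -29 -28 -30 -31 -31 -29 -16  -1   8   9   9   5  -6]
 [-32 -33 -31 -31 -31 -30 -23  -5  10  10   9   9   8   6]
 [-51 -49 -49 -48 -49 -50 -20  -1  11  11  10   9   9   6]
 [-46 -47 -49 -52 -50 -51 -21  -1  11  11  11  10  10   7]
 [-47 -47 -48 -49 -50 -51 -35 -15   2   6  10  11  10   2]
 [-36 -36 -37 -40 -41 -42 -44 -46 -31  -5   4   8   7 -12]
 [-29 -31 -32 -31 -32   1  30  10 -44 -50 -50 -47 -37 -35]
 [-31 -32 -31 -34  -6  41  80  70 -11 -44 -50 -49 -47 -44]
 [ -2 -22 -32 -15  32  75  91  91  30 -30 -49 -50 -49 -43]
 [  6  -2  -7  18  66  89  97  97  53 -18 -50 -48 -50 -45]
 [  9   8  11  38  83  95 100  99  98   9 -49 -50 -48 -44]
 [  9  18  43  71  71  82  97  75  76  34 -19 -50 -50 -45]
 [  8  15  31  27  19  18  26  58  58  29 -16 -48 -38 -21]]
```

The tip is 3.8 mm to -y of the dot in the same settled image. My first tip estimate mixed two captures. I'll regrip the knob and correct the cross slide.

>>> servo_tool(steps=[[[0,0,0.8],[0,0,0]],[[0,0,0.8],[0,0,0]],[[0,0,0.8],[0,0,0]],[[0,0,0.8],[0,0,0]],[[0,0,0.5],[0,0,0]],[[0,0,0],[0,0,0]],[[0,0,0],[0,0,0]]])

```text
time_s: 20.48
position: [0.5231, 0.131, 0.0459]
eef_rot: [-0.063, 0.998, -0.0, -0.001]
ft_force: [-0.6, 1.2, 0.2]
opening: 0.0558
grasp_force: 0.0
```

>>> servo_tool(steps=[[[0,0,0],[0,0,0]],[[0,0,0],[0,0,0]],[[0,0,0],[0,0,0]],[[0,0,0],[0,0,0]],[[0,0,0],[0,0,0]],[[0,0,0],[0,0,0]],[[0,0,0],[0,0,0]],[[0,0,0],[0,0,0]]], claw=1)

```text
time_s: 21.15
position: [0.5242, 0.1311, 0.0475]
eef_rot: [-0.063, 0.998, 0.0, 0.001]
ft_force: [-2.4, -0.7, 10.3]
opening: 0.0149
grasp_force: 38.8
```

>>> servo_tool(steps=[[[0,-0.05,0],[0,0,0]],[[0,-0.05,0],[0,0,0]],[[0,0,0],[0,0,0]],[[0,0,0],[0,0,0]],[[0,0,0],[0,0,0]]])

```text
time_s: 21.57
position: [0.5248, 0.127, 0.0475]
eef_rot: [-0.063, 0.998, 0.0, 0.001]
ft_force: [-1.1, -1.3, 10.6]
opening: 0.0146
grasp_force: 38.9
```

>>> servo_tool(steps=[[[0,0,0],[0,0,0]],[[0,0,0],[0,0,0]],[[0,0,0],[0,0,0]],[[0,0,0],[0,0,0]],[[0,0,-0.5],[0,0,0]],[[0,0,-0.8],[0,0,0]],[[0,0,-0.8],[0,0,0]],[[0,0,-0.8],[0,0,0]],[[0,0,-0.8],[0,0,0]],[[0,0,0],[0,0,0]],[[0,0,0],[0,0,0]],[[0,0,0],[0,0,0]]], claw=-0.3)

```text
time_s: 22.57
position: [0.524, 0.1269, 0.194]
eef_rot: [-0.063, 0.998, -0.0, -0.0]
ft_force: [-0.3, -0.4, 0.2]
opening: 0.0554
grasp_force: 0.0
```

```bash
cat >> h.py <<'E'
def tipdot(col,box=(150,450,100,400)):
    w=cap('wrist'); dots(w,*GREEN,.056,box,20); dots(w,*BLUE,.056,box,20)
    im=w['color'].astype(int); d=im[...,0]-im[...,2]
    m=((d>45)).astype(np.uint8); m[:270]=0;m[330:]=0;m[:,:240]=0;m[:,400:]=0
    k,l,st,ce=cv2.connectedComponentsWithStats(m)
    for i in range(1,k):
        if st[i,4]>8:
            v0=st[i,1]; us=np.nonzero(l[v0]==i)[0]; print('tip',st[i],us.mean(),v0,fz(w,us.mean(),v0-.3,.064).round(4))
    return w
E
python3 - <<'E'
from h import *
tipdot(0); plan([.463,.352,.15])
E
```

```text
dot (281, 266, 29, 33) 45 294.2 288.6 [0.644  0.1137 0.056 ]
dot (331, 266, 29, 33) 43 346.0 288.2 [0.6364 0.1704 0.056 ]
tip [290 294   7   5  25] 294.0 294 [0.6452 0.1141 0.064 ]
plan turn wz 0.0 shift [0.81 5.77 1.09] | now [0.5239 0.1269 0.1936] yaw 97.2 t 22.6 op 0.0559 gf 0.0
```

>>> servo_tool(steps=[[[0.1,0.7,0],[0,0,0]],[[0.1,0.75,0],[0,0,0]],[[0.1,0.75,0.2],[0,0,0]],[[0.1,0.75,0.2],[0,0,0]],[[0.1,0.75,0.2],[0,0,0]],[[0.1,0.75,0.2],[0,0,0]],[[0.1,0.75,0.2],[0,0,0]],[[0.11,0.57,0],[0,0,0]],[[0,0,0],[0,0,0]],[[0,0,0],[0,0,0]],[[0,0,0],[0,0,0]]], claw=1)

```text
time_s: 23.53
position: [0.4634, 0.351, 0.1537]
eef_rot: [-0.062, 0.998, -0.001, -0.0]
ft_force: [0.3, -0.3, 0.0]
opening: -0.0
grasp_force: 0.0
```

```bash
python3 - <<'E'
from h import *
c=cap('wrist'); blobs(c,(45,100,60),(85,255,255),.021,(200,440,80,300)); plan([.463,.352,.03])
E
```

```text
[ 104   88   40   39 1190] [323.4 187.5] [0.4625 0.3544 0.021 ]
plan turn wz 0.0 shift [0.01 0.03 3.1 ] | now [0.4637 0.3508 0.154 ] yaw 97.1 t 23.6 op 0.0 gf 0.0
```

>>> servo_tool(steps=[[[0,0.08,0.8],[0,0,0]],[[0,0,0.8],[0,0,0]],[[0,0,0.8],[0,0,0]],[[0,0,0.7],[0,0,0]],[[0,0,0.1],[0,0,0]],[[0,0,0.1],[0,0,0]],[[0,0,0.1],[0,0,0]],[[0,0,0.06],[0,0,0]],[[0,0,0.03],[0,0,0]],[[0,0,0],[0,0,0]],[[0,0,0],[0,0,0]],[[0,0,0],[0,0,0]]])

```text
time_s: 24.58
position: [0.4636, 0.3551, 0.0161]
eef_rot: [-0.062, 0.998, 0.0, 0.001]
ft_force: [0.4, -3.7, 6.6]
opening: -0.0004
grasp_force: 2.9
```

Contact is at 16.1 mm with 6.6 N. I'll press slightly further to be sure of full travel, then lift.

>>> servo_tool(steps=[[[0,0,0.05],[0,0,0]],[[0,0,0],[0,0,0]],[[0,0,0],[0,0,0]]])

```text
time_s: 24.83
position: [0.4637, 0.3552, 0.0155]
eef_rot: [-0.062, 0.998, 0.0, 0.001]
ft_force: [-4.8, -8.0, 34.3]
opening: -0.0001
grasp_force: 17.5
```

>>> servo_tool(steps=[[[0,0,-0.4],[0,0,0]],[[0,0,-0.8],[0,0,0]],[[0,0,-0.8],[0,0,0]],[[0,0,-0.8],[0,0,0]],[[0,0,-0.8],[0,0,0]],[[0,0,-0.5],[0,0,0]],[[0,0,0],[0,0,0]]], claw=-0.3)

```text
time_s: 25.42
position: [0.4641, 0.3563, 0.1819]
eef_rot: [-0.063, 0.998, 0.002, 0.003]
ft_force: [-0.4, 0.4, -0.2]
opening: 0.0554
grasp_force: 0.0
```

```bash
python3 - <<'E'
from h import *
plan([.5245,.1269,.194],97.3)
E
```

```text
plan turn wz -0.02 shift [-0.77 -5.88 -0.3 ] | now [0.4641 0.3563 0.1819] yaw 97.2 t 25.4 op 0.0554 gf 0.0
```

>>> servo_tool(steps=[[[-0.1,-0.7,-0.3],[0,0,0]],[[-0.1,-0.75,0],[0,0,0]],[[-0.1,-0.75,0],[0,0,0]],[[-0.1,-0.75,0],[0,0,0]],[[-0.1,-0.75,0],[0,0,0]],[[-0.1,-0.75,0],[0,0,0]],[[-0.1,-0.75,0],[0,0,0]],[[-0.07,-0.68,0],[0,0,0]],[[0,0,0],[0,0,0]],[[0,0,0],[0,0,0]],[[0,0,0],[0,0,0]]])

```text
time_s: 26.33
position: [0.5227, 0.1264, 0.1891]
eef_rot: [-0.063, 0.998, 0.0, 0.0]
ft_force: [-0.5, 0.9, -0.4]
opening: 0.0552
grasp_force: 0.0
```

```bash
python3 - <<'E'
from h import *
tipdot(0); plan([.5245,.1269,.045],97.3)
E
```

```text
dot (281, 269, 29, 33) 46 293.7 292.0 [0.644  0.1133 0.056 ]
dot (331, 269, 30, 33) 43 346.6 291.8 [0.6366 0.1706 0.056 ]
tip [290 297   7   6  28] 293.5 297 [0.6445 0.1137 0.064 ]
plan turn wz -0.01 shift [-0.05 -0.    3.6 ] | now [0.5226 0.1268 0.1891] yaw 97.3 t 26.4 op 0.0554 gf 0.0
```

>>> servo_tool(steps=[[[-0.05,0,0.8],[0,0,0]],[[0,0,0.8],[0,0,0]],[[0,0,0.8],[0,0,0]],[[0,0,0.8],[0,0,0]],[[0,0,0.36],[0,0,0]],[[0,0,0],[0,0,0]],[[0,0,0],[0,0,0]]])

```text
time_s: 26.97
position: [0.5245, 0.1268, 0.0466]
eef_rot: [-0.063, 0.998, 0.0, -0.0]
ft_force: [-0.4, 0.6, 1.3]
opening: 0.0553
grasp_force: 0.0
```

>>> servo_tool(steps=[[[0,0,0],[0,0,0]],[[0,0,0],[0,0,0]],[[0,0,0],[0,0,0]],[[0,0,0],[0,0,0]],[[0,0,0],[0,0,0]],[[0,0,0],[0,0,0]],[[0,0,0],[0,0,0]],[[0,0,0],[0,0,0]]], claw=1)

```text
time_s: 27.63
position: [0.5253, 0.1261, 0.0475]
eef_rot: [-0.063, 0.998, 0.0, 0.001]
ft_force: [-1.4, -0.2, 11.0]
opening: 0.0144
grasp_force: 38.8
```

>>> servo_tool(steps=[[[0,-0.1,0],[0,0,0]],[[0,-0.2,0],[0,0,0]],[[0,-0.2,0],[0,0,0]],[[0,-0.2,0],[0,0,0]],[[0,-0.2,0],[0,0,0]],[[0,-0.2,0],[0,0,0]],[[0,-0.2,0],[0,0,0]],[[0,-0.14,0],[0,0,0]],[[0,0,0],[0,0,0]],[[0,0,0],[0,0,0]],[[0,0,0],[0,0,0]]])

```text
time_s: 28.55
position: [0.5327, 0.0684, 0.0475]
eef_rot: [-0.062, 0.998, -0.0, 0.001]
ft_force: [0.3, -1.6, 9.7]
opening: 0.0145
grasp_force: 39.0
```

>>> servo_tool(steps=[[[0,0,0],[0,0,0]],[[0,0,0],[0,0,0]],[[0,0,0],[0,0,0]],[[0,0,0],[0,0,0]],[[0,0,-0.5],[0,0,0]],[[0,0,-0.8],[0,0,0]],[[0,0,-0.8],[0,0,0]],[[0,0,-0.8],[0,0,0]],[[0,0,-0.8],[0,0,0]],[[0,0,0],[0,0,0]],[[0,0,0],[0,0,0]],[[0,0,0],[0,0,0]]], claw=-0.3)

```text
time_s: 29.55
position: [0.5318, 0.0686, 0.194]
eef_rot: [-0.063, 0.998, -0.0, -0.0]
ft_force: [-0.3, 0.1, -0.4]
opening: 0.0555
grasp_force: 0.0
```

```bash
python3 - <<'E'
from h import *
w=tipdot(0); plan([.4625,.354,.15])
cv2.imwrite('pics/w8.png',cv2.resize(w['color'][220:340,260:420,::-1],None,fx=4,fy=4,interpolation=cv2.INTER_CUBIC))
E
```

```text
dot (280, 265, 29, 34) 48 293.5 288.5 [0.6517 0.0547 0.056 ]
dot (331, 265, 29, 34) 50 345.9 288.8 [0.645  0.1122 0.056 ]
tip [346 294   8   5  19] 348.5 294 [0.6456 0.1146 0.064 ]
plan turn wz 0.0 shift [0.82 7.29 1.09] | now [0.5316 0.0687 0.1937] yaw 97.2 t 29.6 op 0.0557 gf 0.0
```

View pics/w8.png

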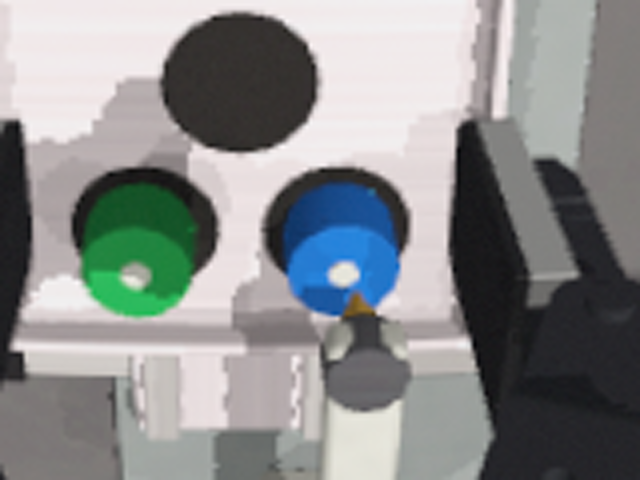

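The tip is about 2 mm to +y of the blue dot, so I'll regrip and correct.

>>> servo_tool(steps=[[[0,0,0.8],[0,0,0]],[[0,0,0.8],[0,0,0]],[[0,0,0.8],[0,0,0]],[[0,0,0.8],[0,0,0]],[[0,0,0.5],[0,0,0]],[[0,0,0],[0,0,0]],[[0,0,0],[0,0,0]]])

```text
time_s: 30.18
position: [0.5313, 0.0688, 0.0458]
eef_rot: [-0.063, 0.998, -0.0, -0.001]
ft_force: [0.7, -0.6, 1.1]
opening: 0.0556
grasp_force: 0.0
```

>>> servo_tool(steps=[[[0,0,0],[0,0,0]],[[0,0,0],[0,0,0]],[[0,0,0],[0,0,0]],[[0,0,0],[0,0,0]],[[0,0,0],[0,0,0]],[[0,0,0],[0,0,0]],[[0,0,0],[0,0,0]],[[0,0,0],[0,0,0]]], claw=1)

```text
time_s: 30.85
position: [0.5325, 0.0687, 0.0476]
eef_rot: [-0.063, 0.998, -0.0, 0.001]
ft_force: [-1.9, -0.6, 9.3]
opening: 0.0143
grasp_force: 38.8
```

>>> servo_tool(steps=[[[0,0.05,0],[0,0,0]],[[0,0,0],[0,0,0]],[[0,0,0],[0,0,0]],[[0,0,0],[0,0,0]]])

```text
time_s: 31.18
position: [0.5322, 0.0708, 0.0476]
eef_rot: [-0.063, 0.998, 0.0, 0.001]
ft_force: [-1.3, -0.5, 10.4]
opening: 0.0148
grasp_force: 38.9
```

>>> servo_tool(steps=[[[0,0,0],[0,0,0]],[[0,0,0],[0,0,0]],[[0,0,0],[0,0,0]],[[0,0,0],[0,0,0]],[[0,0,-0.5],[0,0,0]],[[0,0,-0.8],[0,0,0]],[[0,0,-0.8],[0,0,0]],[[0,0,-0.8],[0,0,0]],[[0,0,-0.8],[0,0,0]],[[0,0,0],[0,0,0]],[[0,0,0],[0,0,0]],[[0,0,0],[0,0,0]]], claw=-0.3)

```text
time_s: 32.18
position: [0.5315, 0.0706, 0.1941]
eef_rot: [-0.063, 0.998, -0.0, -0.0]
ft_force: [0.5, 0.6, -0.4]
opening: 0.0553
grasp_force: 0.0
```

```bash
python3 - <<'E'
from h import *
w=tipdot(0); plan([.4625,.354,.15])
E
```

```text
dot (281, 265, 29, 34) 45 293.6 288.3 [0.6512 0.0568 0.056 ]
dot (331, 265, 29, 34) 50 346.1 288.9 [0.6448 0.1143 0.056 ]
tip [345 294   5   5  17] 347.0 294 [0.6456 0.1149 0.064 ]
plan turn wz 0.0 shift [0.82 7.24 1.09] | now [0.5314 0.0706 0.1937] yaw 97.2 t 32.2 op 0.0552 gf 0.0
```

Aligned to within about 1 mm. Now the record button.

>>> servo_tool(steps=[[[0.1,0.7,0],[0,0,0]],[[0.1,0.75,0],[0,0,0]],[[0.1,0.75,0],[0,0,0]],[[0.1,0.75,0],[0,0,0]],[[0.1,0.75,0.2],[0,0,0]],[[0.1,0.75,0.2],[0,0,0]],[[0.1,0.75,0.2],[0,0,0]],[[0.1,0.75,0.2],[0,0,0]],[[0.02,0.75,0.2],[0,0,0]],[[0,0.54,0],[0,0,0]],[[0,0,0],[0,0,0]],[[0,0,0],[0,0,0]]], claw=1)

```text
time_s: 33.23
position: [0.4621, 0.3546, 0.1531]
eef_rot: [-0.064, 0.998, -0.001, -0.001]
ft_force: [1.1, -1.0, -0.8]
opening: -0.0
grasp_force: 0.0
```

```bash
python3 - <<'E'
from h import *
plan([.4627,.354,.0145])
E
```

```text
plan turn wz 0.0 shift [-0.01 -0.02  3.47] | now [0.4621 0.3546 0.1531] yaw 97.3 t 33.2 op -0.0 gf 0.0
```

>>> servo_tool(steps=[[[0,0,0.8],[0,0,0]],[[0,0,0.8],[0,0,0]],[[0,0,0.8],[0,0,0]],[[0,0,0.6],[0,0,0]],[[0,0,0.1],[0,0,0]],[[0,0,0.1],[0,0,0]],[[0,0,0.1],[0,0,0]],[[0,0,0.1],[0,0,0]],[[0,0,0.07],[0,0,0]],[[0,0,0],[0,0,0]],[[0,0,0],[0,0,0]],[[0,0,0],[0,0,0]]])

```text
time_s: 34.23
position: [0.4635, 0.354, 0.0163]
eef_rot: [-0.063, 0.998, 0.0, 0.001]
ft_force: [3.7, -1.0, 3.6]
opening: -0.0002
grasp_force: 1.9
```

>>> servo_tool(steps=[[[0,0,0.03],[0,0,0]],[[0,0,0],[0,0,0]],[[0,0,0],[0,0,0]]])

```text
time_s: 34.48
position: [0.4636, 0.3541, 0.0157]
eef_rot: [-0.063, 0.998, 0.0, 0.001]
ft_force: [-0.2, -4.3, 21.6]
opening: 0.0002
grasp_force: 11.2
```

>>> servo_tool(steps=[[[0,0,-0.4],[0,0,0]],[[0,0,-0.8],[0,0,0]],[[0,0,-0.8],[0,0,0]],[[0,0,-0.8],[0,0,0]],[[0,0,-0.8],[0,0,0]],[[0,0,-0.8],[0,0,0]],[[0,0,0],[0,0,0]]], claw=-0.3)

```text
time_s: 35.07
position: [0.4641, 0.3553, 0.196]
eef_rot: [-0.063, 0.998, 0.002, 0.003]
ft_force: [0.2, 0.3, -0.6]
opening: 0.0555
grasp_force: 0.0
```

```bash
python3 - <<'E'
from h import *
plan([.5322,.0706,.194],97.3)
E
```

```text
plan turn wz -0.02 shift [-0.79 -7.28  0.05] | now [0.4641 0.3553 0.196 ] yaw 97.2 t 35.1 op 0.0555 gf 0.0
```

>>> servo_tool(steps=[[[-0.1,-0.7,0],[0,0,0]],[[-0.1,-0.75,0],[0,0,0]],[[-0.1,-0.75,0],[0,0,0]],[[-0.1,-0.75,0],[0,0,0]],[[-0.1,-0.75,0],[0,0,0]],[[-0.1,-0.75,0],[0,0,0]],[[-0.1,-0.75,0],[0,0,0]],[[-0.09,-0.75,0],[0,0,0]],[[0,-0.75,0],[0,0,0]],[[0,-0.58,0],[0,0,0]],[[0,0,0],[0,0,0]],[[0,0,0],[0,0,0]]])

```text
time_s: 36.07
position: [0.5307, 0.0683, 0.1905]
eef_rot: [-0.062, 0.998, 0.0, -0.0]
ft_force: [0.6, 0.4, 1.3]
opening: 0.0555
grasp_force: 0.0
```

```bash
python3 - <<'E'
from h import *
tipdot(0);plan([.5322,.0706,.0455],97.3)
E
```

```text
dot (282, 268, 30, 34) 45 296.1 291.2 [0.6514 0.0573 0.056 ]
dot (333, 268, 30, 33) 45 348.7 291.4 [0.6447 0.1146 0.056 ]
tip [347 296   7   6  20] 349.0 296 [0.6447 0.1143 0.064 ]
plan turn wz -0.02 shift [-0.04  0.02  3.63] | now [0.5306 0.0695 0.1905] yaw 97.2 t 36.1 op 0.0552 gf 0.0
```

Blue is still aligned after the press. Now I'll grip the knob and pull the tray to the front stop.

>>> servo_tool(steps=[[[-0.04,0,0.8],[0,0,0]],[[0,0,0.8],[0,0,0]],[[0,0,0.8],[0,0,0]],[[0,0,0.8],[0,0,0]],[[0,0,0.43],[0,0,0]],[[0,0,0],[0,0,0]],[[0,0,0],[0,0,0]]])

```text
time_s: 36.7
position: [0.532, 0.0704, 0.0453]
eef_rot: [-0.063, 0.998, 0.0, -0.001]
ft_force: [0.3, 0.7, 1.3]
opening: 0.0556
grasp_force: 0.0
```

>>> servo_tool(steps=[[[0,0,0],[0,0,0]],[[0,0,0],[0,0,0]],[[0,0,0],[0,0,0]],[[0,0,0],[0,0,0]],[[0,0,0],[0,0,0]],[[0,0,0],[0,0,0]],[[0,0,0],[0,0,0]],[[0,0,0],[0,0,0]]], claw=1)

```text
time_s: 37.37
position: [0.5329, 0.0694, 0.0464]
eef_rot: [-0.063, 0.998, 0.0, 0.001]
ft_force: [-2.0, 1.2, 11.2]
opening: 0.0149
grasp_force: 38.8
```

>>> servo_tool(steps=[[[0.1,0,0],[0,0,0]],[[0.2,0,0],[0,0,0]],[[0.2,0,0],[0,0,0]],[[0.2,0,0],[0,0,0]],[[0.2,0,0],[0,0,0]],[[0.2,0,0],[0,0,0]],[[0.2,0,0],[0,0,0]],[[0.2,0,0],[0,0,0]],[[0.2,0,0],[0,0,0]],[[0.2,0,0],[0,0,0]],[[0.15,0,0],[0,0,0]],[[0.08,0,0],[0,0,0]]])

```text
time_s: 38.37
position: [0.4482, 0.0585, 0.0462]
eef_rot: [-0.063, 0.998, 0.0, 0.001]
ft_force: [2.6, -0.7, 9.3]
opening: 0.0146
grasp_force: 39.0
```

>>> servo_tool(steps=[[[0.05,0,0],[0,0,0]],[[0.05,0,0],[0,0,0]],[[0.04,0,0],[0,0,0]],[[0,0,0],[0,0,0]],[[0,0,0],[0,0,0]],[[0,0,0],[0,0,0]]])

```text
time_s: 38.87
position: [0.4474, 0.0591, 0.0464]
eef_rot: [-0.062, 0.998, 0.001, 0.006]
ft_force: [26.3, 2.8, -3.2]
opening: 0.0145
grasp_force: 39.2
```

>>> servo_tool(steps=[[[-0.05,0,0],[0,0,0]],[[0,0,0],[0,0,0]],[[0,0,0],[0,0,0]],[[0,0,0],[0,0,0]],[[0,0,0],[0,0,0]],[[0,0,-0.8],[0,0,0]],[[0,0,-0.8],[0,0,0]],[[0,0,-0.8],[0,0,0]],[[0,0,-0.8],[0,0,0]],[[0,0,-0.4],[0,0,0]],[[0,0,0],[0,0,0]],[[0,0,0],[0,0,0]]], claw=-0.3)

```text
time_s: 39.87
position: [0.4444, 0.058, 0.1898]
eef_rot: [-0.062, 0.998, -0.0, 0.001]
ft_force: [-0.2, 0.1, -0.7]
opening: 0.0559
grasp_force: 0.0
```

```bash
python3 - <<'E'
from h import *
w=tipdot(0); blobs(w,(0,0,0),(180,255,60),.032,(250,400,200,350))
tip=np.array([.6445,.1142]);
for n,p in(('b',(.5551,.1350)),):pass
t=cap('top'); im=t['color']; hsv=cv2.cvtColor(im,cv2.COLOR_RGB2HSV)
def blob(n,lo,hi,box,z):
    x0,x1,y0,y1=box; m=cv2.inRange(hsv,lo,hi)[y0:y1,x0:x1]
    k,l,st,ce=cv2.connectedComponentsWithStats(m)
    for i in range(1,k):
        if st[i,4]>=25: print(n,st[i],ray_z(t,*(ce[i]+[x0,y0]),z).round(4))
blob('red',(0,150,80),(8,255,255),(425,470,155,205),.09)
blob('yel',(20,150,80),(35,255,255),(415,480,150,210),.06)
# crop px in first crop: hasp hole (587,269), handle axis (659,245), handle end (671,305)
for n,u,v,z in(('hasphole',587,269,.054),('axis',659,245,.09),('hend',671,303,.09),('hhole',669,318,.068)): print(n,ray_z(t,240+u/3.2,100+v/3.2,z).round(4))
E
```

```text
dot (281, 269, 29, 34) 46 293.7 292.0 [0.5663 0.0447 0.056 ]
dot (332, 268, 29, 34) 42 346.6 291.6 [0.5586 0.1021 0.056 ]
[  51   27   39   34 1006] [320.6 243.3] [0.5146 0.0679 0.032 ]
[   0   51   39   99 1222] [258.2 303.2] [0.6086 0.0021 0.032 ]
[ 123   51   27   99 1672] [386.2 306.7] [0.595  0.1607 0.032 ]
[ 29  65  36  25 238] [298.6 273.8] [0.5572 0.0478 0.032 ]
[ 77  66  36  24 184] [342.3 274.1] [0.5515 0.0977 0.032 ]
red [ 15  15  14  27 227] [ 0.5953 -0.3071  0.09  ]
yel [ 13  11  35  33 519] [ 0.6159 -0.3102  0.06  ]
hasphole [ 0.5962 -0.2549  0.054 ]
axis [ 0.6088 -0.3052  0.09  ]
hend [ 0.5608 -0.3119  0.09  ]
hhole [ 0.5516 -0.3166  0.068 ]
```

>>> servo_tool(steps=[[[-0.1,-0.8,0],[0,0,0]],[[-0.12,-0.8,0],[0,0,0]],[[-0.12,-0.8,0],[0,0,0]],[[-0.12,-0.8,0],[0,0,0]],[[-0.12,-0.8,0],[0,0,0]],[[-0.12,-0.8,0],[0,0,0]],[[-0.12,-0.8,0],[0,0,0]],[[-0.12,-0.8,0],[0,0,0]],[[-0.12,-0.8,0],[0,0,0]],[[-0.12,-0.8,0],[0,0,0]],[[-0.12,-0.68,0],[0,0,0]],[[0,0,0],[0,0,0]]], claw=-0.3)

```text
time_s: 40.97
position: [0.5387, -0.285, 0.1872]
eef_rot: [-0.06, 0.998, -0.001, -0.001]
ft_force: [-1.3, -0.2, -1.1]
opening: 0.0555
grasp_force: 0.0
```

>>> servo_tool(steps=[[[0,0,0],[0,0,0]],[[0,0,0],[0,0,0]],[[0,0,0],[0,0,0]],[[0,0,0],[0,0,0]]])

```text
time_s: 41.3
position: [0.5393, -0.279, 0.1892]
eef_rot: [-0.063, 0.998, 0.0, -0.0]
ft_force: [-0.3, 0.2, -0.4]
opening: 0.0556
grasp_force: 0.0
```

```bash
python3 - <<'E'
from h import *
w=cap('wrist'); cv2.imwrite('pics/w9.png',cv2.resize(w['color'][150:350,220:420,::-1],None,fx=3,fy=3,interpolation=cv2.INTER_CUBIC))
print(r.state()['q'].round(3)); plan([.57,-.317,.069])
np.savez('w9.npz',**{k:w[k] for k in('origin','attitude','fx','fy','cx','cy')})
E
```

```text
[ 0.602  0.823 -0.378  1.409  0.334  0.974  1.843]
plan turn wz 0.0 shift [-0.64 -1.04  3.01] | now [ 0.5393 -0.2792  0.1893] yaw 97.2 t 41.4 op 0.0553 gf 0.0
```

View pics/w9.png

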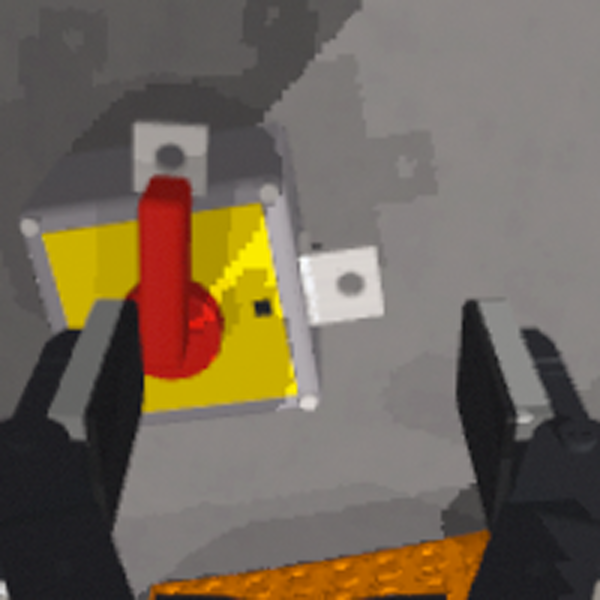

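```bash
cat >> h.py <<'E'
def iso(c,hh,hs,corners=()):
    a=fz(c,*hh,.068)[:2]; b=fz(c,*hs,.054)[:2]; print('hhole',a,'hasp',b)
    return a,b
E
python3 - <<'E'
from h import *
c=dict(np.load('w9.npz')); p=lambda u,v:(220+u/3,150+v/3)
a,b=iso(c,p(170,156),p(351,283))
K=[fz(c,*p(*q),.062)[:2] for q in((30,228),(269,193),(309,402))]; print(K)
e1=K[1]-K[0]; e2=K[2]-K[1]; print(np.linalg.norm(e1),np.linalg.norm(e2)); ctr=(K[0]+K[2])/2
print('yaw from edges',np.degrees(np.arctan2(-e1[0],e1[1])),np.degrees(np.arctan2(e2[1],e2[0])),'ctr',ctr)
for n,x in(('h',a),('s',b)):
    d=x-ctr; print(n,np.linalg.norm(d),np.degrees(np.arctan2(d[1],d[0])))
E
```

```text
hhole [ 0.55405966 -0.3164505 ] hasp [ 0.59691429 -0.25380847]
[array([ 0.587224  , -0.36159541]), array([ 0.56463742, -0.2850437 ]), array([ 0.64148267, -0.26230725])]
0.07981427329278191 0.08013825241978612
yaw from edges 16.438692138820205 16.48206998217732 ctr [ 0.61435333 -0.31195133]
h 0.06046130910217832 -175.732445732012
s 0.06070183342677088 106.69579542436375
```

>>> servo_tool(steps=[[[0,0,0],[0,0,0.49]],[[-0.43,-0.48,0],[0,0,0]],[[-0.43,-0.48,0],[0,0,0]],[[0,0,0.8],[0,0,0]],[[0,0,0.8],[0,0,0]],[[0,0,0.4],[0,0,0]],[[0,0,0],[0,0,0]],[[0,0,0],[0,0,0]]])

```text
time_s: 42.02
position: [0.5765, -0.3153, 0.1096]
eef_rot: [-0.037, 0.999, 0.0, -0.0]
ft_force: [-0.2, -0.5, 0.0]
opening: 0.0556
grasp_force: 0.0
```

```bash
python3 - <<'E'
from h import *
plan([.5765,-.3148,.070],94.27)
E
```

```text
plan turn wz -0.0 shift [-0.    0.01  0.99] | now [ 0.5765 -0.3153  0.1096] yaw 94.3 t 42.0 op 0.0556 gf 0.0
```

>>> servo_tool(steps=[[[0,0.01,0.5],[0,0,0]],[[0,0,0.48],[0,0,0]],[[0,0,0],[0,0,0]],[[0,0,0],[0,0,0]]])

```text
time_s: 42.35
position: [0.5768, -0.3153, 0.0715]
eef_rot: [-0.037, 0.999, -0.0, 0.0]
ft_force: [0.3, -0.4, 0.8]
opening: 0.0552
grasp_force: 0.0
```

>>> servo_tool(steps=[[[0,0,0],[0,0,0]],[[0,0,0],[0,0,0]],[[0,0,0],[0,0,0]],[[0,0,0],[0,0,0]],[[0,0,0],[0,0,0]],[[0,0,0],[0,0,0]],[[0,0,0],[0,0,0]],[[0,0,0],[0,0,0]]], claw=1, force=25)

```text
time_s: 43.02
position: [0.5767, -0.3155, 0.0712]
eef_rot: [-0.037, 0.999, -0.0, 0.001]
ft_force: [-1.4, 0.5, 7.9]
opening: 0.013
grasp_force: 27.4
```

>>> servo_tool(steps=[[[-0.0013,0.0497,0],[0,0,0.5]],[[-0.0013,0.0497,0],[0,0,0.5]],[[-0.0013,0.0497,0],[0,0,0.5]],[[-0.0013,0.0497,0],[0,0,0.5]],[[-0.0013,0.0497,0],[0,0,0.5]],[[-0.0013,0.0497,0],[0,0,0.5]],[[-0.0013,0.0497,0],[0,0,0.5]],[[-0.0013,0.0497,0],[0,0,0.5]],[[-0.0013,0.0497,0],[0,0,0.5]],[[-0.0013,0.0497,0],[0,0,0.5]],[[-0.0013,0.0497,0],[0,0,0.5]],[[-0.0013,0.0497,0],[0,0,0.5]]])

```text
time_s: 44.02
position: [0.5824, -0.293, 0.0712]
eef_rot: [0.275, 0.961, -0.0, 0.001]
ft_force: [-1.5, -1.4, 8.6]
opening: 0.0136
grasp_force: 27.2
```

>>> servo_tool(steps=[[[-0.0013,0.0497,0],[0,0,0.5]],[[-0.0013,0.0497,0],[0,0,0.5]],[[-0.0013,0.0497,0],[0,0,0.5]],[[-0.0013,0.0497,0],[0,0,0.5]],[[-0.0013,0.0497,0],[0,0,0.5]],[[-0.0013,0.0497,0],[0,0,0.5]],[[-0.0013,0.0497,0],[0,0,0.5]],[[-0.0013,0.0497,0],[0,0,0.5]],[[-0.0013,0.0497,0],[0,0,0.5]],[[-0.0013,0.0497,0],[0,0,0.5]],[[-0.0013,0.0497,0],[0,0,0.5]],[[0,0,0],[0,0,0]]])

```text
time_s: 45.02
position: [0.5985, -0.2788, 0.0712]
eef_rot: [0.537, 0.843, -0.0, 0.001]
ft_force: [-3.1, -2.9, 8.8]
opening: 0.0135
grasp_force: 27.6
```

```bash
python3 - <<'E'
from h import *
s=r.state(); d=s['position'][:2]-[.6144,-.3120]; print('ang',np.degrees(np.arctan2(d[1],d[0])),np.linalg.norm(d),'yaw',yaw(),s['ft_force'],s['wrist_torque'])
E
```

```text
ang 115.52045365980838 0.03680390976848975 yaw 25.021164810766955 [-3.12417525 -2.94653425  8.79379581] [-0.59204356  0.54636855 -0.19359133]
```

>>> servo_tool(steps=[[[-0.001,0.047,0],[0,0,0.47]],[[-0.001,0.047,0],[0,0,0.47]],[[-0.001,0.047,0],[0,0,0.47]],[[0,0,0],[0,0,0]],[[0,0,0],[0,0,0]],[[0,0,0],[0,0,0]]])

```text
time_s: 45.52
position: [0.6035, -0.2769, 0.0712]
eef_rot: [0.597, 0.803, -0.0, 0.001]
ft_force: [-2.5, -2.8, 7.8]
opening: 0.0133
grasp_force: 27.4
```

>>> servo_tool(steps=[[[0,0,0],[0,0,0]],[[0,0,0],[0,0,0]],[[0,0,0],[0,0,0]],[[0,0,0],[0,0,0]],[[0,0,-0.6],[0,0,0]],[[0,0,-0.8],[0,0,0]],[[0,0,-0.8],[0,0,0]],[[0,0,-0.8],[0,0,0]],[[0,0,0],[0,0,0]],[[0,0,0],[0,0,0]],[[0,0,0],[0,0,0]]], claw=-0.3)

```text
time_s: 46.43
position: [0.6031, -0.2758, 0.1896]
eef_rot: [0.596, 0.803, -0.0, -0.0]
ft_force: [0.4, 0.5, -0.4]
opening: 0.0553
grasp_force: 0.0
```

```bash
python3 - <<'E'
from h import *
print(yaw()); w=cap('wrist','w10.png'); np.savez('w10.npz',**{k:w[k] for k in('origin','attitude','fx','fy','cx','cy')})
cv2.imwrite('pics/w10.png',cv2.resize(w['color'][130:330,220:420,::-1],None,fx=3,fy=3,interpolation=cv2.INTER_CUBIC))
E
```

```text
16.78551423996411
```

View pics/w10.png

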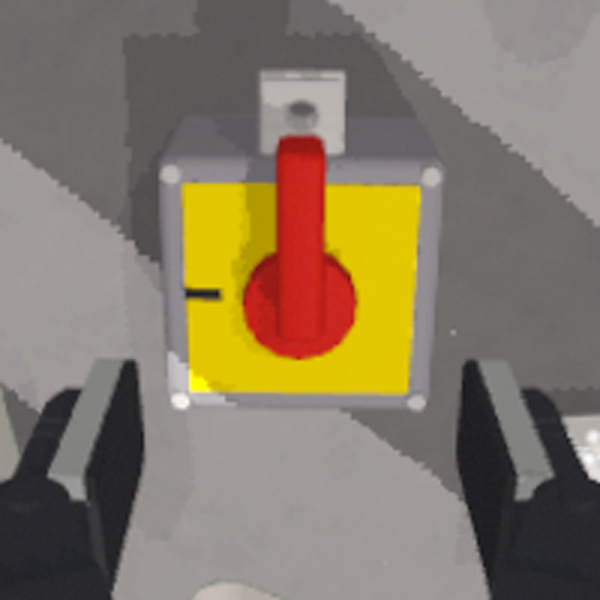

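```bash
python3 - <<'E'
from h import *
c=dict(np.load('w10.npz')); p=lambda u,v:(220+u/3,130+v/3)
K=[fz(c,*p(*q),.062)[:2] for q in((170,174),(431,176),(416,402),(181,400))]; ctr=sum(K)/4
a=fz(c,*p(302,112),.068)[:2]; d=a-ctr; e=(K[0]+K[1]-K[2]-K[3])
print(ctr,np.linalg.norm(d),np.degrees(np.arctan2(d[1],d[0])),'left axis',np.degrees(np.arctan2(e[1],e[0])))
t=cap('top','t11.png'); cv2.imwrite('pics/t11.png',t['color'][60:330,150:480,::-1].repeat(2,0).repeat(2,1))
E
```

```text
[ 0.61419604 -0.3127778 ] 0.061056258971220294 106.06244324102714 left axis 106.29344790932906
```

View pics/t11.png

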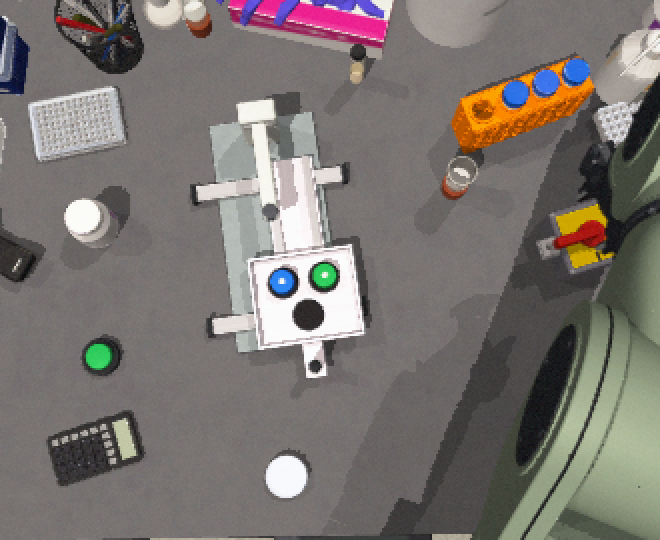

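The final view shows the mounts on their pads, at (282,281) and (324,275) in the crop. The tray is out at its front stop, the handle is within 0.3° of the hasp, and the jar and grinder are standing. I'm handing in.

```bash
python3 -c "
from h import *
print(r.close_job())"
```

```text
the job is handed in; nothing more can be done
None
```

The job is handed in, with no verdict shown. Only green and blue mounts were present: both were loaded and recorded in that order within about 1 mm of the pointer, the tray is at its front stop, and the isolator is off with its holes lined up.

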